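# Set the graded seed cones in the display tray

## Task

Gather the four closed, pointed seed cones into the wooden display tray: stand each one upright inside the dish that matches it in size, the largest cone in the largest dish and so on down to the smallest. Set them down gently, without dropping them, and leave the two open, flat-topped cones standing where they are.

Things in the scene. Friction and masses are not known exactly. Their poses are not given: they have to be found in the camera images.
- cone_largest_c (a point): Largest of four closed, pointed brown seed cones, standing loose on the white deck (z = 0): 60 mm across, 92 mm tall, flat foot 51 mm across, about 110 g. Sides upright at full width from 20 to 65 percent of its height, then tapering to a blunt tip. This point: on its axis half-way up, 46 mm above its foot; z axis up to the tip; round, yaw does not matter.
- cone_second_c (a point): Second largest of four closed, pointed brown seed cones, standing loose on the white deck (z = 0): 49 mm across, 82 mm tall, flat foot 42 mm across, about 80 g. Sides upright at full width from 20 to 65 percent of its height, then tapering to a blunt tip. This point: on its axis half-way up, 41 mm above its foot; z axis up to the tip; round, yaw does not matter.
- cone_third_c (a point): Third largest of four closed, pointed brown seed cones, standing loose on the white deck (z = 0): 38 mm across, 72 mm tall, flat foot 32 mm across, about 50 g. Sides upright at full width from 20 to 65 percent of its height, then tapering to a blunt tip. This point: on its axis half-way up, 36 mm above its foot; z axis up to the tip; round, yaw does not matter.
- cone_smallest_c (a point): Smallest of four closed, pointed brown seed cones, standing loose on the white deck (z = 0): 28 mm across, 62 mm tall, flat foot 24 mm across, about 30 g. Sides upright at full width from 20 to 65 percent of its height, then tapering to a blunt tip. This point: on its axis half-way up, 31 mm above its foot; z axis up to the tip; round, yaw does not matter.
- dish_largest: Largest of four round white dishes, fixed: 84 mm across outside, 76 mm inside, 9 mm high. Origin: centre of its underside; its floor is 4 mm above that (10 mm above the deck). The dishes are at the corners of a 105 mm square, in any order, amid one fixed square wooden tray of the same yaw (220 mm a side, walls 18 mm high).
- dish_second: Second largest of four round white dishes, fixed: 70 mm across outside, 62 mm inside, 9 mm high. Origin: centre of its underside; its floor is 4 mm above that (10 mm above the deck). The dishes are at the corners of a 105 mm square, in any order, amid one fixed square wooden tray of the same yaw (220 mm a side, walls 18 mm high).
- dish_third: Third largest of four round white dishes, fixed: 59 mm across outside, 51 mm inside, 9 mm high. Origin: centre of its underside; its floor is 4 mm above that (10 mm above the deck). The dishes are at the corners of a 105 mm square, in any order, amid one fixed square wooden tray of the same yaw (220 mm a side, walls 18 mm high).
- dish_smallest: Smallest of four round white dishes, fixed: 47 mm across outside, 39 mm inside, 9 mm high. Origin: centre of its underside; its floor is 4 mm above that (10 mm above the deck). The dishes are at the corners of a 105 mm square, in any order, amid one fixed square wooden tray of the same yaw (220 mm a side, walls 18 mm high).
- open_wide_c (a point): Look-alike that does not belong: wide, low, open brown cone with spread scales like a rosette and a flat top, loose on the deck, 62 mm across, 44 mm tall. This point is on its axis 22 mm above its foot; z axis up.
- open_narrow_c (a point): Look-alike that does not belong: smaller open brown cone, rosette-like with a flat top, loose on the deck, 46 mm across, 34 mm tall. This point is on its axis 17 mm above its foot; z axis up.

How it is judged:
By the outcome, as a careful person would: the job done as asked, in the order asked, and still so for the second after the job is handed in, with the robot touching nothing.
It also fails if it takes over 115 s, if anything falls off the work surface, if the arm or the gripper's body presses on something with over 40 N, if the wrist force passes 120 N, or if a joint passes its speed limit or range.

## Robot

A 6-joint arm with a two-finger parallel gripper is mounted at the origin on the work surface. World frame = base frame: x ahead of the robot, y to its left, z up, the work surface at z = 0. Lengths are in m, angles in rad, forces in N, time in s.
With the tool pointing down it reaches from about 0.4 to 0.825 m from the base axis. Payload 7 kg.
Tool frame: the origin (TCP) lies between the finger pads; the fingertips stand 17 mm ahead of it and the grasp point (between the pads) lies 2 mm behind it; x points along the fingers, z is the direction in which the jaws open and shut, and the axes are right-handed (so a half turn about x gives the same grasp; the last joint's range is limited). The gripper opens to 88 mm and grips with 3 to 60 N. Pads are 19 mm wide; open, the fingers measure 130 mm over their backs; the gripper's body (78 mm by 193 mm) begins 47 mm behind the grasp point.
Start: joints at [-0.938, 0.359, 0.012, 0, -1.224, -0.288], TCP at [0.228, -0.635, 0.244] pointing down, gripper open.
Joint ranges: [-3.07, 3.07], [-1.43, 2.12], [-1.02, 1.25], [-3.03, 1.67], [-3.05, -0], [-3.03, 3.03]. Speed limits (rad/s): [2.39, 2.39, 3.01, 3.14, 3.14, 3.14].

## Interface

Orientations are given as [roll, pitch, yaw] about the fixed x, y, z axes, in that order (R = Rz(yaw) Ry(pitch) Rx(roll)).
In Python, from station import * gives the robot as it stands.
- The arm moves only by the tool step_arm, never from a script. Its argument "deltas" is a list of rows, each a list of 5 numbers: the shift along the tool's x, y, z in cm, then the turn about the tool's x in degrees, then the closure, from 0 (fully open) to 1 (shut). In form: [[dx, dy, dz, roll, fingers], ...]. A call has exactly 10 rows; each row is the pose to reach, as a shift and turn from the pose commanded when the call began, along the tool's axes at that moment; what a row does not reach only later rows make up. A row lasts 1/12 s, in which the tool goes at most 41.7 mm and 7.16 degrees, less where a joint would pass 70% of its speed; a pose out of reach is approached as far as the arm can. A call with a gripper value outside its range is refused whole. The fingers move at their own pace and stop on an object; "squeeze" is the grip in N (left out, the last holds). Time passes only in rows, so rows that repeat a pose let the fingers close, or fill a call up. It gives the time, the measured TCP pose, the force and the opening at its end, in the units of the state.
- get_state(): the state, without advancing time (a new reading comes with each control period).
- grab_frame(name): name is "side" or "top" or "wrist"; returns a dict with "pixels" (480x640x3 uint8, red, green, blue), "range_z" (480x640 float32, m along the optical axis (not along the pixel's ray), 0 where there is no reading), "fx", "fy", "cx", "cy" (pixels), "view" (4x4, takes a point from world to camera coordinates); the wrist camera has in their place "hand_eye" (4x4, takes a point from camera to tool coordinates, whose origin is the TCP and whose axes are the tool frame's). Camera axes: x right, y down, z forward; pixel columns grow to the right and rows downward; lengths in m; the calibration is good to about 2 mm. A picture is of the moment at which its call begins: read the wrist's pose just before it.
- job_done(): hands the job in, once; it reports no verdict.
Trained networks look in the newest picture that a camera, given by its name, has taken for a name from the list of things; names that differ only in an ending like _2 or _b are one class to them, and where a whole thing is asked for, a point or a joint stands for the part that bears it (a point fixed in the world has none). Each returns a list of dicts, best first, with "conf" (0 to 1); they miss things now and then, are a little off and sometimes report something else, mostly with a low value. They report only what shows in the picture. A call takes as long as a camera call.
- boxes_of(thing, camera): "extent" ([left, top, right, bottom] in pixels, round what is visible of it).
- masks_of(thing, camera): "mask" (480x640 bool, what is visible of it) and "extent" ([left, top, right, bottom] in pixels, round what is visible of it).
The state is a dict: "t": time; "q": joint angles; "qd": joint speeds; "joint_efforts": joint torques, N m; "eef_pos": TCP position; "ee_rot": TCP orientation; "force": force on the tool from outside, world axes, zero at the start; "moment": the same for the moment, N m; "width": finger opening in m.
Only numpy, scipy, OpenCV 4.12 (cv2) and the standard library are available. Lean on these libraries where they do the work, as an engineer would, in place of code of your own. Each camera call takes 0.05 s, during which the arm holds its last target.

## Working session

There is one attempt and no reset: what is moved stays moved. The work goes in short steps, Python scripts to look and compute and a tool call to move; the robot and the scene stay as the last step left them, time stands still between calls to the robot, and variables do not carry over. Pictures are saved under pics/ and viewed, and the job is handed in when it is done.

Besides the shell and the picture viewer there is one more tool, called as name(argument=value, ...) on one line, values as JSON. step_arm: Moves the arm, as the interface text tells. Its arguments: {"type":"object","properties":{"deltas":{"type":"array"},"squeeze":{"type":"number"}},"required":["deltas"]}

```bash
mkdir -p pics; ls; python3 - <<'E'
from station import *
import cv2,numpy as np
s=get_state();print({k:np.round(v,3) for k,v in s.items()})
for c in ["top","side"]:
    f=grab_frame(c);cv2.imwrite(f"pics/{c}0.png",f["pixels"][:,:,::-1]);print(c,f["fx"],f["cx"],f["cy"],np.round(f["view"],3).tolist())
    for n in ["cone_largest_c","cone_second_c","cone_third_c","cone_smallest_c","dish_largest","dish_second","dish_third","dish_smallest","open_wide_c","open_narrow_c"]:
        print(n,[(np.round(b["extent"]).tolist(),round(b["conf"],2)) for b in boxes_of(n,c)][:3])
E
```

```text
pics
{'t': np.float64(0.0), 'q': array([-0.938,  0.359,  0.011, -0.   , -1.224, -0.288]), 'qd': array([ 0.002, -0.   ,  0.001, -0.   , -0.003,  0.   ]), 'joint_efforts': array([-1.0000e-03, -5.8271e+01,  2.9305e+01,  6.9970e+00,  7.0000e-03,
       -0.0000e+00]), 'eef_pos': array([ 0.228, -0.635,  0.243]), 'ee_rot': array([0.103, 1.569, 2.018]), 'force': array([-0.001,  0.386,  0.515]), 'moment': array([-0.055, -0.024,  0.007]), 'width': np.float64(0.088)}
top 485.70582932160266 317.5543965172546 236.28628039519572 [[0.019, -1.0, 0.017, -0.035], [-0.999, -0.02, -0.039, 0.53], [0.039, -0.017, -0.999, 0.828], [0.0, 0.0, 0.0, 1.0]]
cone_largest_c [([331.0, 165.0, 372.0, 202.0], 0.83)]
cone_second_c [([405.0, 268.0, 434.0, 297.0], 0.85)]
cone_third_c [([336.0, 264.0, 364.0, 286.0], 0.61)]
cone_smallest_c [([486.0, 189.0, 512.0, 206.0], 0.75), ([477.0, 261.0, 499.0, 282.0], 0.63)]
dish_largest [([194.0, 174.0, 240.0, 224.0], 0.75)]
dish_second [([133.0, 191.0, 171.0, 232.0], 0.56)]
dish_third [([150.0, 256.0, 188.0, 290.0], 0.61)]
dish_smallest [([213.0, 246.0, 242.0, 269.0], 0.88)]
open_
[... 215 characters left out ...]
0.12], [0.134, -0.798, -0.588, 1.053], [0.0, 0.0, 0.0, 1.0]]
cone_largest_c [([268.0, 214.0, 295.0, 263.0], 0.65)]
cone_second_c [([356.0, 195.0, 386.0, 237.0], 0.92)]
cone_third_c [([349.0, 232.0, 370.0, 268.0], 0.66), ([318.0, 367.0, 357.0, 400.0], 0.33)]
cone_smallest_c [([349.0, 232.0, 372.0, 267.0], 0.73), ([304.0, 167.0, 319.0, 192.0], 0.68), ([245.0, 368.0, 290.0, 412.0], 0.47)]
dish_largest [([243.0, 319.0, 294.0, 356.0], 0.95)]
dish_second [([245.0, 369.0, 292.0, 409.0], 0.76)]
dish_third [([320.0, 365.0, 358.0, 401.0], 0.94), ([356.0, 196.0, 387.0, 235.0], 0.48)]
dish_smallest [([318.0, 324.0, 347.0, 347.0], 0.74)]
open_wide_c []
open_narrow_c [([362.0, 186.0, 378.0, 198.0], 0.62)]
```

View pics/top0.png

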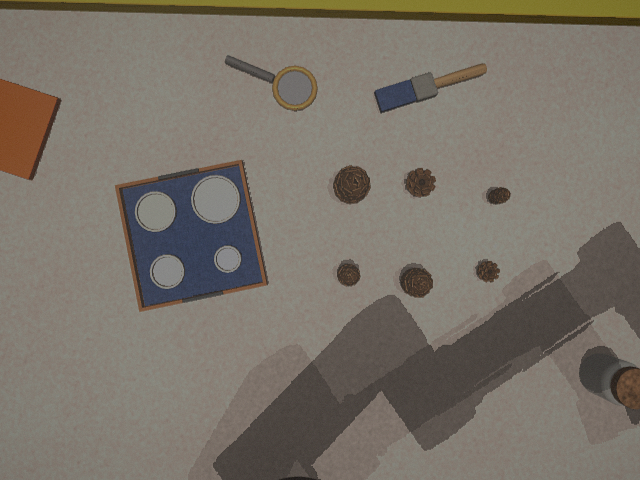

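View pics/side0.png

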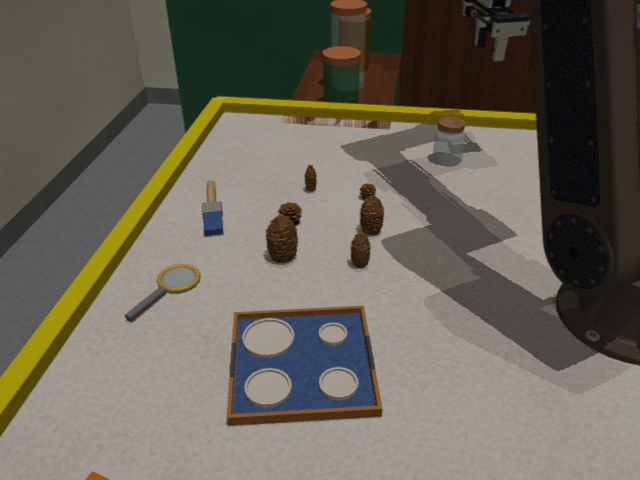

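```bash
cat > h.py <<'E'
from station import *
import cv2,numpy as np
from scipy.optimize import least_squares
C={"cone_largest_c":(60,92,51),"cone_second_c":(49,82,42),"cone_third_c":(38,72,32),"cone_smallest_c":(28,62,24)}
def cloud(f):
    v,u=np.mgrid[0:480,0:640];z=f["range_z"].astype(float)
    P=np.stack([(u-f["cx"])/f["fx"]*z,(v-f["cy"])/f["fy"]*z,z],-1)
    T=np.linalg.inv(f["view"]);W=P@T[:3,:3].T+T[:3,3];W[z<=0]=np.nan;return W
def ray(f,u,v,h):
    T=np.linalg.inv(f["view"]);d=T[:3,:3]@[(u-f["cx"])/f["fx"],(v-f["cy"])/f["fy"],1]
    return (T[:3,3]+d*(h-T[2,3])/d[2])[:2]
def fitcone(W,xy,D,H,F,base=0,win=0.045):
    P=W[np.isfinite(W).all(-1)];m=(np.hypot(P[:,0]-xy[0],P[:,1]-xy[1])<win)&(P[:,2]>base+.010)&(P[:,2]<base+H/1e3+.015)
    P=P[m]
    if len(P)<15:return None,len(P),0,0
    zz=P[:,2]-base
    r=np.interp(zz,np.array([0,.2,.65,.85,1])*H/1e3,np.array([F/2,D/2,D/2,D*.36,3])/1e3)
    m2=zz<.75*H/1e3
    g=lambda p:np.hypot(P[m2,0]-p[0],P[m2,1]-p[1])-r[m2]
    o=least_squares(g,xy,loss="soft_l1",f_scale=.002)
    return o.x,m2.sum(),P[:,2].max(),np.sqrt(np.mean(o.fun**2))
E
python3 - <<'E'
from h import *
ft=grab_frame("top");fs=grab_frame("side");Wt,Ws=cloud(ft),cloud(fs)
px={"cone_largest_c":(352,184),"cone_second_c":(417,281),"cone_third_c":(348,273),"cone_smallest_c":(499,195)}
for n,p in px.items():
    xy=ray(ft,*p,C[n][1]/2e3)
    for nm,W in(("top",Wt),("side",Ws),("both",np.vstack([Wt.reshape(-1,3),Ws.reshape(-1,3)]))):
        print(n,np.round(xy,4),nm,[np.round(a,4) for a in fitcone(W,xy,*C[n])])
for n,p in {"ow":(420,183),"on":(487,271)}.items(): print(n,ray(ft,*p,.03))
for nm,W,(u,v) in(("top",Wt,(300,220)),("side",Ws,(180,350))): print(nm,"deck",np.nanmedian(W[v-15:v+15,u-15:u+15].reshape(-1,3),0))
D={}
for nm,f,W in(("top",ft,Wt),("side",fs,Ws)):
  cs=[]
  for n in ["largest","second","third","smallest"]:
    grab_frame(nm) if 0 else None
    b=max(masks_of("dish_"+n,nm),key=lambda b:b["conf"]);m=b["mask"].astype(np.uint8)
    c=max(cv2.findContours(m,0,1)[0],key=cv2.contourArea);e=cv2.fitEllipse(c)
    xy=ray(f,*e[0],.015);cs.append(xy);print(nm,n,np.round(e[0],1),np.round(e[1],1),np.round(xy,4), np.nanmedian(W[int(e[0][1]),int(e[0][0]),2]))
  D[nm]=np.array(cs)
q=np.array([[0,0],[-1,0],[-1,-1],[0,-1]])*.105
for nm,cs in D.items():
  print(nm,[round(np.hypot(*(cs[i]-cs[(i+1)%4])),4) for i in range(4)])
  a=cs-cs.mean(0)
  best=None
  for q in (np.array([[1,1],[-1,1],[-1,-1],[1,-1]])*.0525,np.array([[1,1],[1,-1],[-1,-1],[-1,1]])*.0525):
    H=q.T@a;U,S,Vt=np.linalg.svd(H)
    d=np.sign(np.linalg.det(Vt.T@U.T));R=Vt.T@np.diag([1,d])@U.T
    fit=q@R.T+cs.mean(0);e=np.abs(fit-cs).max()
    if best is None or e<best[0]:best=(e,fit,np.degrees(np.arctan2(R[1,0],R[0,0])))
  print(nm,best)
E
```

```text
cone_largest_c [ 0.6174 -0.0798] top [array([ 0.6176, -0.0794]), np.int64(423), np.float64(0.0946), np.float64(0.002)]
cone_largest_c [ 0.6174 -0.0798] side [array([ 0.6162, -0.081 ]), np.int64(813), np.float64(0.0937), np.float64(0.0021)]
cone_largest_c [ 0.6174 -0.0798] both [array([ 0.6168, -0.0806]), np.int64(1236), np.float64(0.0946), np.float64(0.0022)]
cone_second_c [ 0.4583 -0.1912] top [array([ 0.4555, -0.192 ]), np.int64(327), np.float64(0.0849), np.float64(0.0016)]
cone_second_c [ 0.4583 -0.1912] side [array([ 0.4551, -0.1927]), np.int64(525), np.float64(0.0846), np.float64(0.002)]
cone_second_c [ 0.4583 -0.1912] both [array([ 0.4553, -0.1925]), np.int64(852), np.float64(0.0849), np.float64(0.0019)]
cone_third_c [ 0.4693 -0.0764] top [array([ 0.466, -0.077]), np.int64(161), np.float64(0.0746), np.float64(0.0017)]
cone_third_c [ 0.4693 -0.0764] side [array([ 0.4655, -0.0784]), np.int64(387), np.float64(0.075), np.float64(0.0015)]
cone_third_c [ 0.4693 -0.0764] both [array([ 0.4657, -0.0781]), np.int64(548), np.float64(0.075), np.float64(0.0017)]
cone_smallest_c [ 0.6063 -0.
[... 982 characters left out ...]
7.2] [0.4634 0.237 ] 0.010561412120630442
side smallest [332.2 333.7] [22.1 28.1] [0.4867 0.1345] 0.008945590741324283
top [np.float64(0.1045), np.float64(0.1041), np.float64(0.1039), np.float64(0.1052)]
top (np.float64(0.0006431800214254935), array([[0.59123627, 0.15199069],
       [0.5678412 , 0.25435118],
       [0.46548071, 0.23095611],
       [0.48887577, 0.12859562]]), np.float64(-77.12585835458363))
side [np.float64(0.1029), np.float64(0.1045), np.float64(0.1051), np.float64(0.104)]
side (np.float64(0.0011595257065221132), array([[0.58877191, 0.15854871],
       [0.56505027, 0.26083402],
       [0.46276497, 0.23711239],
       [0.4864866 , 0.13482708]]), np.float64(-76.9429981956116))
```

```bash
cat > plan.py <<'E'
from station import *
import numpy as np,sys
from scipy.spatial.transform import Rotation as Ro
# usage: plan.py x y z jawdeg
s=get_state();R=Ro.from_euler("xyz",s["ee_rot"]).as_matrix();p=np.array(s["eef_pos"])
x,y,z,j=map(float,sys.argv[1:5])
jd=np.degrees(np.arctan2(R[1,2],R[0,2]))
dj=(j-jd+90)%180-90
print("t",round(s["t"],2),"pos",p.round(4),"jaw",round(jd,1),"toolx",R[:,0].round(3),"q",np.round(s["q"],2),"F",np.round(s["force"],1),"w",round(s["width"],4))
print("cm tool:",np.round(R.T@(np.array([x,y,z])-p)*100,2),"roll",round(-dj,1),"(+-180)  tool y:",R[:,1].round(2),"tool z",R[:,2].round(2))
E
python3 plan.py .6168 -.0802 .16 13
```

```text
t 1.6 pos [ 0.2281 -0.6353  0.2436] jaw 109.8 toolx [-0.  0. -1.] q [-0.94  0.36  0.01  0.   -1.22 -0.29] F [0.5 0.4 0.3] w 0.0877
cm tool: [  8.35 -55.34  39.1 ] roll -83.2 (+-180)  tool y: [-0.94 -0.34  0.  ] tool z [-0.34  0.94  0.  ]
```

step_arm(deltas=[[0, -1.5, 1, -3, 0], [0, -4, 2.8, -7, 0], [0, -7, 5, -12, 0], [0, -10, 7, -17, 0], [0, -13, 9.2, -22, 0], [0, -16, 11.3, -27, 0], [0, -19, 13.4, -31, 0], [0, -22, 15.5, -35, 0], [0, -25, 17.7, -39, 0], [0, -28, 19.8, -42, 0]])

```text
t: 2.43
eef_pos: [0.4254, -0.3526, 0.2439]
ee_rot: [-2.982, 1.57, -0.33]
force: [0.2, -0.1, -0.7]
width: 0.0875
```

```bash
python3 plan.py .6168 -.0802 .16 13
```

```text
t 2.43 pos [ 0.4254 -0.3526  0.2439] jaw 152.0 toolx [ 0.001 -0.    -1.   ] q [-0.34  0.16 -0.26 -0.   -1.15 -0.15] F [ 0.2 -0.1 -0.7] w 0.0875
cm tool: [  8.39 -33.04  -4.08] roll -41.0 (+-180)  tool y: [-0.47 -0.88 -0.  ] tool z [-0.88  0.47 -0.  ]
```

step_arm(deltas=[[0, -3, -0.4, -5, 0], [0, -6.5, -0.8, -10, 0], [0, -10, -1.2, -15, 0], [0, -14, -1.7, -20, 0], [0, -18, -2.2, -25, 0], [0, -22, -2.7, -30, 0], [0, -26, -3.2, -35, 0], [0, -29.5, -3.6, -39, 0], [0, -32, -4, -41, 0], [0, -33, -4.1, -41, 0]])

```text
t: 3.27
eef_pos: [0.6189, -0.08, 0.2432]
ee_rot: [2.953, 1.571, 0.039]
force: [-0.8, -0.8, 0.9]
width: 0.0878
```

```bash
python3 plan.py .6168 -.0802 .05 13; python3 - <<'E'
from h import *
from scipy.spatial.transform import Rotation as Ro
s=get_state();f=grab_frame("wrist");cv2.imwrite("pics/w1.png",f["pixels"][:,:,::-1])
z=f["range_z"].astype(float);v,u=np.mgrid[0:480,0:640]
P=np.stack([(u-f["cx"])/f["fx"]*z,(v-f["cy"])/f["fy"]*z,z],-1);h=f["hand_eye"]
R=Ro.from_euler("xyz",s["ee_rot"]).as_matrix();W=(P@h[:3,:3].T+h[:3,3])@R.T+s["eef_pos"];W[z<=0]=np.nan
print([np.round(a,4) for a in fitcone(W,np.array([.6168,-.0802]),*C["cone_largest_c"])])
print([np.round(a,4) for a in fitcone(W,np.array([.4655,-.078]),*C["cone_third_c"])])
E
```

```text
t 3.27 pos [ 0.6189 -0.08    0.2432] jaw -167.0 toolx [ 0.  0. -1.] q [ 0.18  0.28 -0.11  0.   -1.19  0.04] F [-0.8 -0.8  0.9] w 0.0878
cm tool: [19.32 -0.03  0.22] roll 0.0 (+-180)  tool y: [ 0.23 -0.97  0.  ] tool z [-0.97 -0.23 -0.  ]
[array([ 0.6147, -0.0794]), np.int64(1119), np.float64(0.0948), np.float64(0.0018)]
[array([ 0.4633, -0.0777]), np.int64(766), np.float64(0.0739), np.float64(0.0009)]
```

View pics/w1.png

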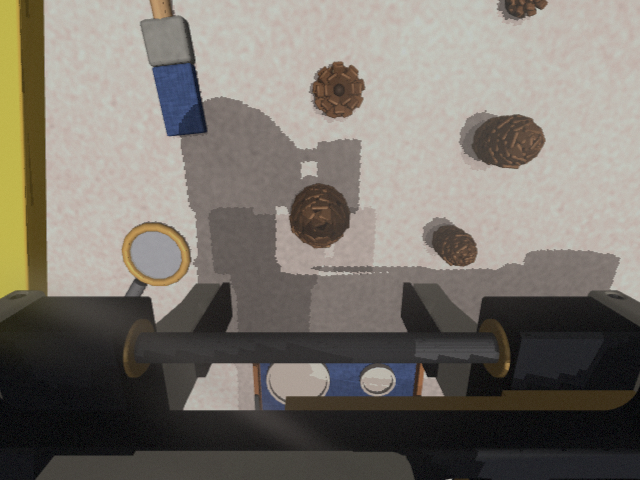

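step_arm(deltas=[[1, 0, 0.1, 0, 0], [3, 0, 0.3, 0, 0], [5.5, 0, 0.3, 0, 0], [8, 0, 0.3, 0, 0], [10.5, 0, 0.3, 0, 0], [13, 0, 0.3, 0, 0], [15, 0, 0.3, 0, 0], [17, 0, 0.3, 0, 0], [18.5, 0, 0.3, 0, 0], [19, 0, 0.3, 0, 0]], squeeze=12)

```text
t: 4.15
eef_pos: [0.6113, -0.0851, 0.0506]
ee_rot: [-0.162, 1.566, -3.083]
force: [0.3, -0.4, 0.4]
width: 0.0878
```

step_arm(deltas=[[0, 0, 0, 0, 0.1], [0, 0, 0, 0, 0.2], [0, 0, 0, 0, 0.3], [0, 0, 0, 0, 0.4], [0, 0, 0, 0, 0.5], [0, 0, 0, 0, 0.6], [0, 0, 0, 0, 0.6], [0, 0, 0, 0, 0.6], [0, 0, 0, 0, 0.6], [0, 0, 0, 0, 0.6]], squeeze=12)

```text
t: 4.98
eef_pos: [0.6149, -0.0836, 0.0547]
ee_rot: [2.897, 1.569, -0.021]
force: [-1.1, 0.3, 6.8]
width: 0.06
```

step_arm(deltas=[[-0.3, 0, 0, 0, 0.6], [-0.8, 0, 0, 0, 0.6], [-1.5, 0, 0, 0, 0.6], [-2.5, 0, 0, 0, 0.6], [-4, 0, 0, 0, 0.6], [-5.5, 0, 0, 0, 0.6], [-7, 0, 0, 0, 0.6], [-8, 0, 0, 0, 0.6], [-8, 0, 0, 0, 0.6], [-8, 0, 0, 0, 0.6]])

```text
t: 5.82
eef_pos: [0.6143, -0.0835, 0.1342]
ee_rot: [-3.054, 1.569, 0.31]
force: [-0.3, -0.2, -2.0]
width: 0.0597
```

```bash
python3 plan.py .591 .153 .13 13; python3 - <<'E'
from station import *
import cv2
for c in ("side","wrist"):
    f=grab_frame(c);cv2.imwrite(f"pics/{c}2.png",f["pixels"][:,:,::-1])
E
```

```text
t 5.82 pos [ 0.6143 -0.0835  0.1342] jaw -167.3 toolx [ 0.001  0.    -1.   ] q [ 0.18  0.36 -0.26 -0.   -0.96  0.04] F [-0.3 -0.2 -2. ] w 0.0597
cm tool: [  0.43 -23.58  -2.95] roll -0.3 (+-180)  tool y: [ 0.22 -0.98 -0.  ] tool z [-0.98 -0.22 -0.  ]
```

View pics/side2.png

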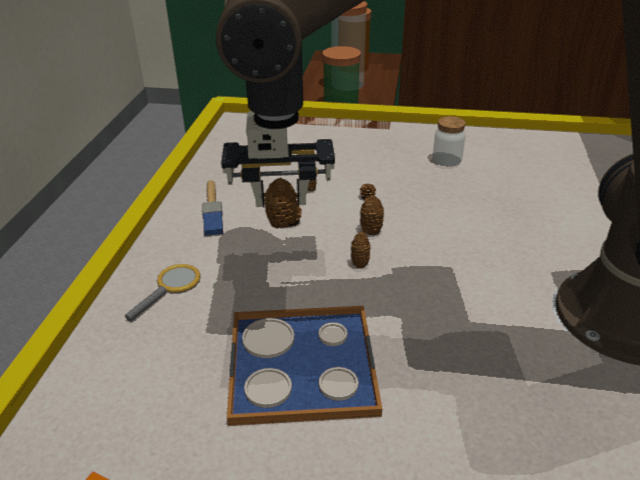

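```bash
cat > held.py <<'E'
from h import *
from scipy.spatial.transform import Rotation as Ro
import sys
# fit held cone: axis point+tilt, foot height.
def held(name,cams=("side","top"),save=None):
    D,H,F=[v/1e3 for v in C[name]];Ps=[]
    s=get_state();p=np.array(s["eef_pos"])
    for c in cams:
        f=grab_frame(c);W=cloud(f)
        if save: cv2.imwrite(f"pics/{save}_{c}.png",f["pixels"][:,:,::-1])
        best=max(masks_of(name,c),key=lambda b:-np.linalg.norm(np.nanmedian(W[b["mask"]],0)-p),default=None)
        if best is None: print(c,"no mask");continue
        m=cv2.erode(best["mask"].astype(np.uint8),np.ones((3,3)))>0
        P=W[m];P=P[np.isfinite(P).all(1)];P=P[np.linalg.norm(P-p,axis=1)<.09]
        print(c,best["conf"],len(P));Ps.append(P)
    P=np.vstack(Ps)
    def g(x):
        a=np.array([x[3],x[4],1]);a/=np.linalg.norm(a);d=P-[x[0],x[1],p[2]]
        t=d@a;r=np.linalg.norm(d-np.outer(t,a),axis=1);h=t-x[2]
        rr=np.interp(h,np.array([-.1,0,.2,.65,.85,1,1.3])*H,[0,F/2,D/2,D/2,D*.36,.003,-.01])
        return r-rr
    o=least_squares(g,[p[0],p[1],-.05*H/.092,0,0],loss="soft_l1",f_scale=.002)
    x=o.x;a=np.array([x[3],x[4],1])
    foot=np.array([x[0],x[1],p[2]])+x[2]*a/np.linalg.norm(a)
    print("rms",np.sqrt(np.mean(g(x)**2)).round(4),"tilt deg x,y",np.degrees(x[3:]).round(1),"foot-TCP",(foot-p).round(4),"foot",foot.round(4),"lowest z",P[:,2].min().round(4),"top",P[:,2].max().round(4))
if __name__=="__main__": held(sys.argv[1],sys.argv[2].split(","),sys.argv[3] if len(sys.argv)>3 else None)
E
python3 held.py cone_largest_c side; python3 -c "
import cv2;i=cv2.imread('pics/side2.png')[110:250,200:360];cv2.imwrite('pics/s2c.png',cv2.resize(i,None,fx=4,fy=4))"
```

```text
side 0.68 1223
rms 0.0023 tilt deg x,y [-0.8  2. ] foot-TCP [ 0.0005  0.0009 -0.0555] foot [ 0.614  -0.0827  0.0773] lowest z 0.0779 top 0.1717
```

View pics/s2c.png

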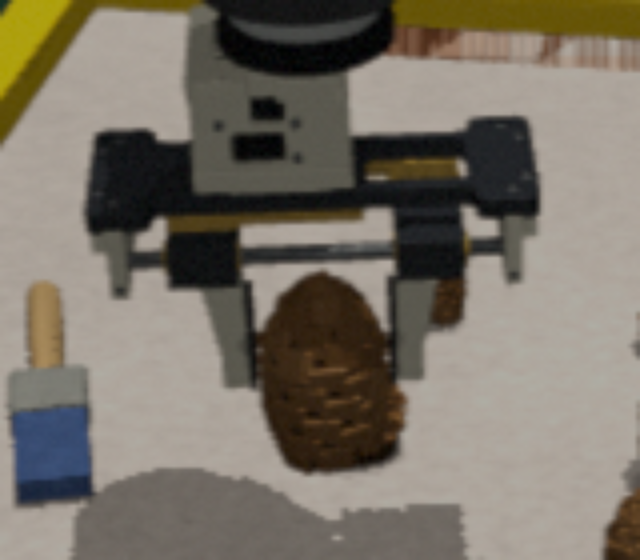

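View pics/wrist2.png

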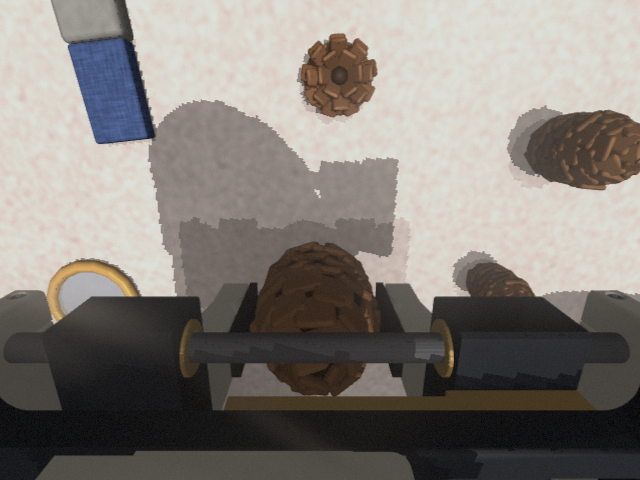

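step_arm(deltas=[[0, -1, -0.1, 0, 0.6], [0, -3, -0.4, 0, 0.6], [0, -6, -0.7, 0, 0.6], [0, -9, -1.1, 0, 0.6], [0, -12.5, -1.5, 0, 0.6], [0, -16, -2, 0, 0.6], [0, -19, -2.4, 0, 0.6], [0, -21.5, -2.7, 0, 0.6], [0, -23, -2.9, 0, 0.6], [0, -23.5, -2.9, 0, 0.6]])

```text
t: 6.85
eef_pos: [0.5901, 0.1546, 0.133]
ee_rot: [0.152, 1.57, -2.764]
force: [-0.5, -0.4, -1.0]
width: 0.0598
```

step_arm(deltas=[[0, 0, 0, 0, 0.6], [1, 0, 0, 0, 0.6], [2, 0, 0, 0, 0.6], [3, 0, 0, 0, 0.6], [4, 0, 0, 0, 0.6], [4.5, 0, 0, 0, 0.6], [5, 0, 0, 0, 0.6], [5, 0, 0, 0, 0.6], [5, 0, 0, 0, 0.6], [5, 0, 0, 0, 0.6]])

```text
t: 7.68
eef_pos: [0.5908, 0.1521, 0.0839]
ee_rot: [-3.013, 1.57, 0.351]
force: [0.0, 0.1, -1.7]
width: 0.0594
```

```bash
python3 plan.py .591 .153 .0655 13; python3 held.py cone_largest_c side,top p1
```

```text
t 7.68 pos [0.5908 0.1521 0.0839] jaw -167.2 toolx [ 0.001  0.    -1.   ] q [ 0.57  0.4  -0.33  0.   -0.84 -0.35] F [ 0.   0.1 -1.7] w 0.0594
cm tool: [ 1.84 -0.08 -0.04] roll -0.2 (+-180)  tool y: [ 0.22 -0.98 -0.  ] tool z [-0.98 -0.22 -0.  ]
side 0.59 1526
top 0.62 73
rms 0.0022 tilt deg x,y [-0.1  2.3] foot-TCP [-0.0003  0.0007 -0.0559] foot [0.5906 0.1528 0.028 ] lowest z 0.0296 top 0.123
```

View pics/p1_side.png

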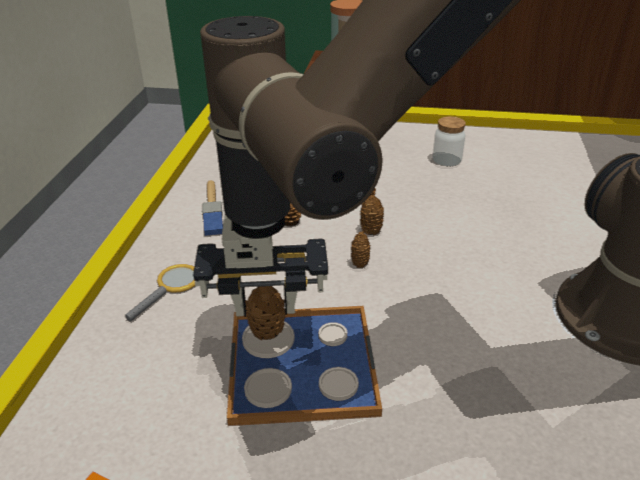

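step_arm(deltas=[[0.3, -0.1, 0, 0, 0.6], [0.6, -0.1, 0, 0, 0.6], [0.9, -0.1, 0, 0, 0.6], [1.1, -0.1, 0, 0, 0.6], [1.3, -0.1, 0, 0, 0.6], [1.4, -0.1, 0, 0, 0.6], [1.5, -0.1, 0, 0, 0.6], [1.6, -0.1, 0, 0, 0.6], [1.65, -0.1, 0, 0, 0.6], [1.65, -0.1, 0, 0, 0.6]])

```text
t: 8.72
eef_pos: [0.5902, 0.1529, 0.067]
ee_rot: [0.033, 1.571, -2.886]
force: [-0.1, 0.1, -0.8]
width: 0.0603
```

step_arm(deltas=[[0.05, 0, 0, 0, 0.6], [0.05, 0, 0, 0, 0.6], [0.1, 0, 0, 0, 0.6], [0.1, 0, 0, 0, 0.6], [0.15, 0, 0, 0, 0.6], [0.15, 0, 0, 0, 0.6], [0.2, 0, 0, 0, 0.6], [0.2, 0, 0, 0, 0.6], [0.2, 0, 0, 0, 0.6], [0.2, 0, 0, 0, 0.6]])

```text
t: 9.55
eef_pos: [0.5903, 0.153, 0.065]
ee_rot: [-0.115, 1.571, -3.034]
force: [-0.4, -0.5, -0.4]
width: 0.0596
```

```bash
python3 plan.py .591 .153 .0655 13
```

```text
t 9.55 pos [0.5903 0.153  0.065 ] jaw -167.2 toolx [-0. -0. -1.] q [ 0.57  0.42 -0.35 -0.   -0.8  -0.35] F [-0.4 -0.5 -0.4] w 0.0596
cm tool: [-0.05  0.01 -0.07] roll -0.2 (+-180)  tool y: [ 0.22 -0.98 -0.  ] tool z [-0.98 -0.22  0.  ]
```

step_arm(deltas=[[0.03, 0, 0, 0, 0.6], [0.06, 0, 0, 0, 0.6], [0.09, 0, 0, 0, 0.6], [0.1, 0, 0, 0, 0.6], [0.1, 0, 0, 0, 0.6], [0.1, 0, 0, 0, 0.6], [0.1, 0, 0, 0, 0.6], [0.1, 0, 0, 0, 0.6], [0.1, 0, 0, 0, 0.6], [0.1, 0, 0, 0, 0.6]])

```text
t: 10.38
eef_pos: [0.5904, 0.153, 0.0648]
ee_rot: [-3.055, 1.57, 0.31]
force: [-2.7, 0.6, 6.5]
width: 0.0598
```

step_arm(deltas=[[0, 0, 0, 0, 0.4], [0, 0, 0, 0, 0.32], [0, 0, 0, 0, 0.29], [0, 0, 0, 0, 0.26], [0, 0, 0, 0, 0.23], [0, 0, 0, 0, 0.2], [0, 0, 0, 0, 0.16], [0, 0, 0, 0, 0.12], [0, 0, 0, 0, 0.1], [0, 0, 0, 0, 0.1]])

```text
t: 11.22
eef_pos: [0.5903, 0.153, 0.064]
ee_rot: [0.266, 1.571, -2.653]
force: [0.7, 0.7, -0.2]
width: 0.0782
```

step_arm(deltas=[[-0.5, 0, 0, 0, 0.1], [-1.5, 0, 0, 0, 0.1], [-3, 0, 0, 0, 0.1], [-5, 0, 0, 0, 0.1], [-7.5, 0, 0, 0, 0.1], [-10, 0, 0, 0, 0.1], [-12.5, 0, 0, 0, 0.1], [-14.5, 0, 0, 0, 0.05], [-16, 0, 0, 0, 0], [-16, 0, 0, 0, 0]])

```text
t: 12.05
eef_pos: [0.5919, 0.1535, 0.2293]
ee_rot: [-2.968, 1.564, 0.397]
force: [0.3, -0.2, 0.7]
width: 0.087
```

```bash
python3 plan.py .4548 -.192 .2 13; python3 - <<'E'
from h import *
from scipy.spatial.transform import Rotation as Ro
for c in ("side","wrist","top"):
    f=grab_frame(c);cv2.imwrite(f"pics/{c}3.png",f["pixels"][:,:,::-1])
    if c!="wrist": print(c,[np.round(a,4) for a in fitcone(cloud(f),np.array([.591,.153]),*C["cone_largest_c"],base=.01)])
E
```

```text
t 12.05 pos [0.5919 0.1535 0.2293] jaw -167.2 toolx [ 0.007  0.003 -1.   ] q [ 0.57  0.26 -0.16  0.   -1.14 -0.35] F [ 0.3 -0.2  0.7] w 0.087
cm tool: [ 2.75 30.66 21.04] roll -0.2 (+-180)  tool y: [ 0.22 -0.98 -0.  ] tool z [-0.98 -0.22 -0.01]
side [array([0.5898, 0.155 ]), np.int64(1082), np.float64(0.1048), np.float64(0.0018)]
top [array([0.5898, 0.1592]), np.int64(336), np.float64(0.1042), np.float64(0.0014)]
```

View pics/wrist3.png

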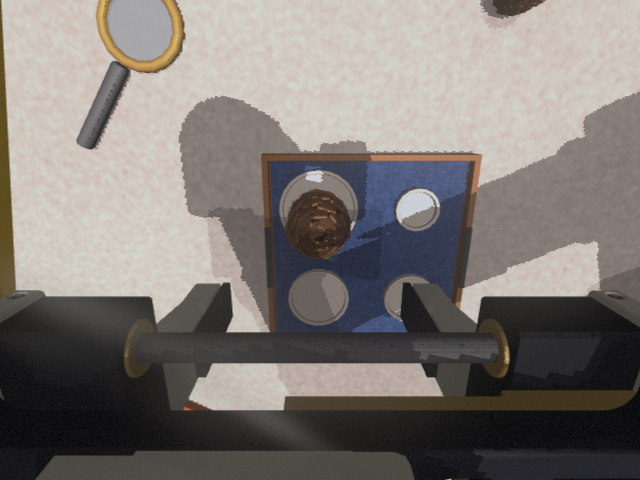

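View pics/side3.png

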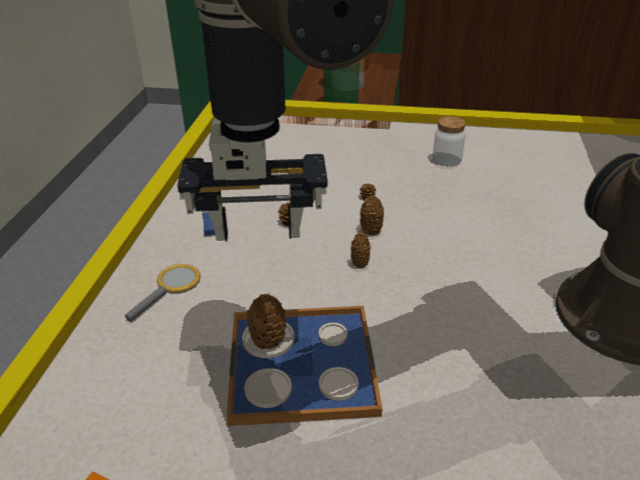

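```bash
cat > wr.py <<'E'
from h import *
from scipy.spatial.transform import Rotation as Ro
def wrist(save=None):
    s=get_state();f=grab_frame("wrist")
    if save: cv2.imwrite(f"pics/{save}.png",f["pixels"][:,:,::-1])
    R=Ro.from_euler("xyz",s["ee_rot"]).as_matrix();T=np.eye(4);T[:3,:3]=R;T[:3,3]=s["eef_pos"]
    f["view"]=np.linalg.inv(T@f["hand_eye"]);return f
E
python3 - <<'E'
from wr import *
f=wrist();W=cloud(f)
print([np.round(a,4) for a in fitcone(W,np.array([.591,.153]),*C["cone_largest_c"],base=.01)])
for n in ["largest","second","third","smallest"]:
    for b in masks_of("dish_"+n,"wrist")[:1]:
        c=max(cv2.findContours(b["mask"].astype(np.uint8),0,1)[0],key=cv2.contourArea);e=cv2.fitEllipse(cv2.convexHull(c))
        print(n,round(b["conf"],2),np.round(e[0],1),np.round(e[1],1),ray(f,*e[0],.015).round(4))
E
```

```text
[array([0.5885, 0.157 ]), np.int64(1338), np.float64(0.1037), np.float64(0.0017)]
largest 0.93 [316.4 208.9] [77.8 79.4] [0.5904 0.1486]
second 0.93 [316.4 298.1] [56.4 60.4] [0.5675 0.2499]
third 0.64 [405.8 297.4] [47.3 50.8] [0.4686 0.2265]
smallest 0.9 [415.6 209.7] [42.9 45.4] [0.4891 0.1266]
```

step_arm(deltas=[[0, 2, 1.4, 0, 0], [0, 5, 3.4, 0, 0], [0, 8, 5.5, 0, 0], [0, 11, 7.5, 0, 0], [0, 14, 9.6, 0, 0], [0, 17, 11.7, 0, 0], [0, 20, 13.7, 0, 0], [0, 23, 15.8, 0, 0], [0, 26, 17.8, 0, 0], [0, 28.5, 19.5, 0, 0]])

```text
t: 13.28
eef_pos: [0.4617, -0.1698, 0.2239]
ee_rot: [-0.046, 1.57, -2.965]
force: [0.1, -0.4, -0.6]
width: 0.0876
```

step_arm(deltas=[[0, 1.4, 1, 0, 0], [0, 2, 1.4, 0, 0], [0, 2.2, 1.5, 0, 0], [0.5, 2.2, 1.5, 0, 0], [1, 2.2, 1.5, 0, 0], [1.5, 2.2, 1.5, 0, 0], [2, 2.2, 1.5, 0, 0], [2, 2.2, 1.5, 0, 0], [2, 2.2, 1.5, 0, 0], [2, 2.2, 1.5, 0, 0]])

```text
t: 14.12
eef_pos: [0.4535, -0.1926, 0.2041]
ee_rot: [1.039, 1.571, -1.879]
force: [0.7, -0.3, 0.6]
width: 0.0875
```

```bash
python3 - <<'E'
from wr import *
f=wrist("w4");W=cloud(f)
for n,p in (("cone_second_c",(.455,-.192)),("cone_third_c",(.4655,-.078))):
    print([np.round(a,4) for a in fitcone(W,np.array(p),*C[n])])
E
python3 plan.py .4548 -.192 .047 13
```

```text
[array([ 0.4542, -0.191 ]), np.int64(1011), np.float64(0.0842), np.float64(0.0015)]
[array([ 0.4647, -0.0769]), np.int64(828), np.float64(0.0643), np.float64(0.0009)]
t 14.17 pos [ 0.4535 -0.1927  0.2042] jaw -167.2 toolx [ 0. -0. -1.] q [-0.    0.09 -0.44  0.   -1.04  0.22] F [-0.1 -0.1 -0.2] w 0.0874
cm tool: [15.72 -0.04 -0.14] roll -0.2 (+-180)  tool y: [ 0.22 -0.98  0.  ] tool z [-0.98 -0.22 -0.  ]
```

View pics/w4.png

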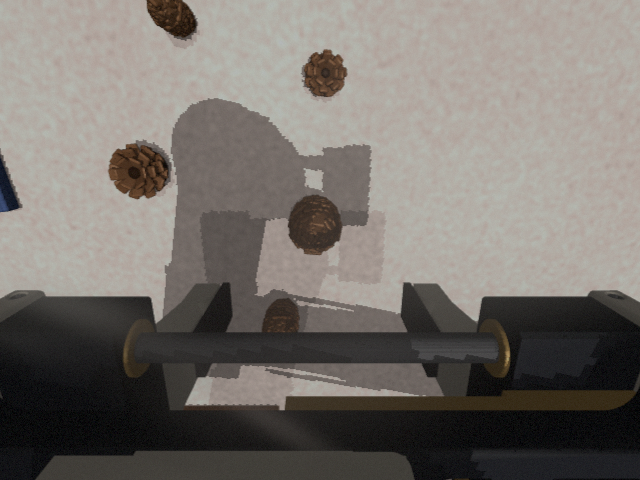

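step_arm(deltas=[[0.8, -0.1, -0.1, 0, 0], [2.5, -0.1, -0.1, 0, 0], [4.5, -0.1, -0.1, 0, 0], [6.5, -0.1, -0.1, 0, 0], [8.5, -0.1, -0.1, 0, 0], [10.5, -0.1, -0.1, 0, 0], [12.5, -0.1, -0.1, 0, 0], [14.2, -0.1, -0.1, 0, 0], [15.3, -0.1, -0.1, 0, 0], [15.7, -0.1, -0.1, 0, 0]])

```text
t: 15.0
eef_pos: [0.4528, -0.1915, 0.045]
ee_rot: [-0.304, 1.568, 3.06]
force: [-0.3, -1.2, 0.3]
width: 0.0877
```

step_arm(deltas=[[0, 0, 0, 0, 0.1], [0, 0, 0, 0, 0.2], [0, 0, 0, 0, 0.3], [0, 0, 0, 0, 0.4], [0, 0, 0, 0, 0.5], [0, 0, 0, 0, 0.6], [0, 0, 0, 0, 0.7], [0, 0, 0, 0, 0.7], [0, 0, 0, 0, 0.7], [0, 0, 0, 0, 0.7]], squeeze=10)

```text
t: 15.83
eef_pos: [0.4543, -0.1917, 0.0475]
ee_rot: [2.724, 1.57, -0.194]
force: [-0.9, 1.5, 5.7]
width: 0.0489
```

```bash
python3 plan.py .4548 -.192 .047 13
```

```text
t 15.83 pos [ 0.4543 -0.1917  0.0475] jaw -167.2 toolx [ 0.001 -0.    -1.   ] q [ 0.    0.29 -0.63  0.   -0.66  0.22] F [-0.9  1.5  5.7] w 0.0489
cm tool: [ 0.05  0.04 -0.04] roll -0.2 (+-180)  tool y: [ 0.22 -0.98  0.  ] tool z [-0.98 -0.22 -0.  ]
```

step_arm(deltas=[[-0.3, 0, 0, 0, 0.7], [-1, 0, 0, 0, 0.7], [-2.2, 0, 0, 0, 0.7], [-4, 0, 0, 0, 0.7], [-6, 0, 0, 0, 0.7], [-8, 0, 0, 0, 0.7], [-10, 0, 0, 0, 0.7], [-12, 0, 0, 0, 0.7], [-13, 0, 0, 0, 0.7], [-13, 0, 0, 0, 0.7]])

```text
t: 16.67
eef_pos: [0.4552, -0.1918, 0.1796]
ee_rot: [2.825, 1.566, -0.094]
force: [0.2, -0.4, -0.1]
width: 0.0485
```

```bash
python3 plan.py .5677 .2535 .177 13; python3 held.py cone_second_c side,top p2
```

```text
t 16.67 pos [ 0.4552 -0.1918  0.1796] jaw -167.2 toolx [ 0.004 -0.    -1.   ] q [ 0.    0.11 -0.47  0.   -0.98  0.22] F [ 0.2 -0.4 -0.1] w 0.0485
cm tool: [  0.29 -40.94 -20.81] roll -0.2 (+-180)  tool y: [ 0.22 -0.98  0.  ] tool z [-0.98 -0.22 -0.  ]
side 0.94 762
top 0.49 0
rms 0.0022 tilt deg x,y [-1.1  2.8] foot-TCP [ 0.0012 -0.0028 -0.0488] foot [ 0.4564 -0.1946  0.1307] lowest z 0.1357 top 0.2151
```

View pics/p2_side.png

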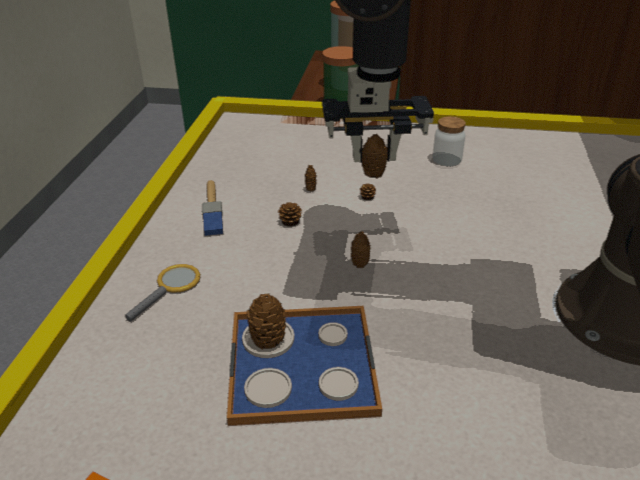

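step_arm(deltas=[[0, -1.5, -0.8, 0, 0.7], [0, -4, -2, 0, 0.7], [0, -7, -3.6, 0, 0.7], [0, -10, -5.1, 0, 0.7], [0, -13, -6.6, 0, 0.7], [0, -16, -8.1, 0, 0.7], [0, -19, -9.7, 0, 0.7], [0, -22, -11.2, 0, 0.7], [0, -25, -12.7, 0, 0.7], [0, -28, -14.2, 0, 0.7]])

```text
t: 17.7
eef_pos: [0.5301, 0.1142, 0.1756]
ee_rot: [0.275, 1.568, -2.644]
force: [0.7, -0.3, -0.9]
width: 0.0488
```

step_arm(deltas=[[0, -3, -1.5, 0, 0.7], [0, -6, -3.1, 0, 0.7], [0, -8.5, -4.3, 0, 0.7], [0, -10.5, -5.3, 0, 0.7], [0, -12, -6.1, 0, 0.7], [0, -12.8, -6.5, 0, 0.7], [0, -13, -6.6, 0, 0.7], [0, -13, -6.6, 0, 0.7], [0, -13, -6.6, 0, 0.7], [0, -13, -6.6, 0, 0.7]])

```text
t: 18.53
eef_pos: [0.5661, 0.253, 0.1772]
ee_rot: [0.133, 1.571, -2.787]
force: [-0.2, 0.5, -1.5]
width: 0.0486
```

```bash
python3 plan.py .5677 .2535 .058 13; python3 held.py cone_second_c side p3
```

```text
t 18.53 pos [0.5661 0.253  0.1772] jaw -167.3 toolx [-0. -0. -1.] q [ 0.73  0.32 -0.21 -0.   -1.05 -0.51] F [-0.2  0.5 -1.5] w 0.0486
cm tool: [11.92 -0.02 -0.17] roll -0.3 (+-180)  tool y: [ 0.22 -0.98  0.  ] tool z [-0.98 -0.22  0.  ]
side 0.89 1384
rms 0.0017 tilt deg x,y [0.  0.5] foot-TCP [ 0.0003 -0.0015 -0.048 ] foot [0.5664 0.2514 0.1292] lowest z 0.1357 top 0.213
```

View pics/p3_side.png

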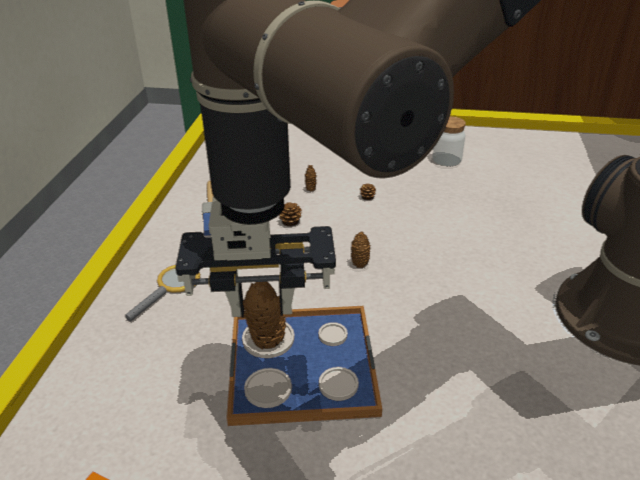

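step_arm(deltas=[[0.5, -0.1, -0.1, 0, 0.7], [1.5, -0.1, -0.15, 0, 0.7], [3, -0.1, -0.15, 0, 0.7], [4.5, -0.1, -0.15, 0, 0.7], [6, -0.1, -0.15, 0, 0.7], [7.5, -0.1, -0.15, 0, 0.7], [9, -0.1, -0.15, 0, 0.7], [10, -0.1, -0.15, 0, 0.7], [10.6, -0.1, -0.15, 0, 0.7], [11, -0.1, -0.15, 0, 0.7]])

```text
t: 19.47
eef_pos: [0.5673, 0.2551, 0.0659]
ee_rot: [0.508, 1.569, -2.411]
force: [0.2, -0.4, -0.2]
width: 0.0483
```

step_arm(deltas=[[0, 0, 0, 0, 0.7], [0.1, 0, 0, 0, 0.7], [0.2, 0, 0, 0, 0.7], [0.3, 0, 0, 0, 0.7], [0.4, 0, 0, 0, 0.7], [0.5, 0, 0, 0, 0.7], [0.6, 0, 0, 0, 0.7], [0.7, 0, 0, 0, 0.7], [0.75, 0, 0, 0, 0.7], [0.75, 0, 0, 0, 0.7]])

```text
t: 20.3
eef_pos: [0.5675, 0.2554, 0.0594]
ee_rot: [0.409, 1.571, -2.51]
force: [0.4, -0.5, -1.4]
width: 0.0483
```

step_arm(deltas=[[0, 0, 0, 0, 0.7], [0.03, 0, 0, 0, 0.7], [0.06, 0, 0, 0, 0.7], [0.1, 0, 0, 0, 0.7], [0.13, 0, 0, 0, 0.7], [0.15, 0, 0, 0, 0.7], [0.15, 0, 0, 0, 0.7], [0.15, 0, 0, 0, 0.7], [0.15, 0, 0, 0, 0.7], [0.15, 0, 0, 0, 0.7]])

```text
t: 21.13
eef_pos: [0.5676, 0.2555, 0.0581]
ee_rot: [-2.919, 1.571, 0.445]
force: [0.5, -0.3, 0.2]
width: 0.0482
```

step_arm(deltas=[[0, 0, 0, 0, 0.7], [0.03, 0, 0, 0, 0.7], [0.05, 0, 0, 0, 0.7], [0.07, 0, 0, 0, 0.7], [0.1, 0, 0, 0, 0.7], [0.1, 0, 0, 0, 0.7], [0.1, 0, 0, 0, 0.7], [0.1, 0, 0, 0, 0.7], [0.1, 0, 0, 0, 0.7], [0.1, 0, 0, 0, 0.7]])

```text
t: 21.97
eef_pos: [0.5676, 0.2555, 0.0576]
ee_rot: [-2.937, 1.571, 0.427]
force: [-0.9, 0.4, 5.3]
width: 0.0483
```

step_arm(deltas=[[0, 0, 0, 0, 0.5], [0, 0, 0, 0, 0.45], [0, 0, 0, 0, 0.42], [0, 0, 0, 0, 0.39], [0, 0, 0, 0, 0.36], [0, 0, 0, 0, 0.32], [0, 0, 0, 0, 0.28], [0, 0, 0, 0, 0.25], [0, 0, 0, 0, 0.22], [0, 0, 0, 0, 0.22]])

```text
t: 22.8
eef_pos: [0.5676, 0.2555, 0.057]
ee_rot: [0.857, 1.571, -2.062]
force: [0.4, -0.2, -0.6]
width: 0.0678
```

step_arm(deltas=[[-0.5, 0, 0, 0, 0.22], [-1.5, 0, 0, 0, 0.22], [-3, 0, 0, 0, 0.22], [-5, 0, 0, 0, 0.22], [-7.5, 0, 0, 0, 0.22], [-10, 0, 0, 0, 0.22], [-12.5, 0, 0, 0, 0.2], [-14.5, 0, 0, 0, 0.1], [-15.5, 0, 0, 0, 0], [-15.5, 0, 0, 0, 0]])

```text
t: 23.63
eef_pos: [0.5687, 0.2562, 0.2157]
ee_rot: [-2.747, 1.565, 0.618]
force: [-0.4, -0.6, 0.1]
width: 0.0844
```

```bash
python3 plan.py .465 -.0775 .2 103; python3 - <<'E'
from wr import *
fw=wrist("w5")
for c,f in (("side",grab_frame("side")),("top",grab_frame("top")),("wrist",fw)):
    W=cloud(f)
    if c!="wrist":cv2.imwrite(f"pics/{c}5.png",f["pixels"][:,:,::-1])
    for n,p in (("cone_largest_c",(.59,.155)),("cone_second_c",(.5677,.2545))):
        print(c,[np.round(a,4) for a in fitcone(W,np.array(p),*C[n],base=.01)])
E
```

```text
t 23.63 pos [0.5687 0.2562 0.2157] jaw -167.2 toolx [ 0.004  0.003 -1.   ] q [ 0.74  0.29 -0.15  0.   -1.12 -0.51] F [-0.4 -0.6  0.1] w 0.0844
cm tool: [ 1.42 30.25 17.5 ] roll 89.8 (+-180)  tool y: [ 0.22 -0.98 -0.  ] tool z [-0.98 -0.22 -0.01]
side [array([0.5898, 0.1551]), np.int64(1078), np.float64(0.1059), np.float64(0.0018)]
side [array([0.5677, 0.2542]), np.int64(865), np.float64(0.0943), np.float64(0.0015)]
top [array([0.5909, 0.1585]), np.int64(486), np.float64(0.105), np.float64(0.0018)]
top [array([0.5688, 0.258 ]), np.int64(407), np.float64(0.0962), np.float64(0.0014)]
wrist [array([0.5893, 0.1551]), np.int64(1467), np.float64(0.1044), np.float64(0.0023)]
wrist [array([0.5668, 0.2559]), np.int64(995), np.float64(0.094), np.float64(0.0015)]
```

View pics/side5.png

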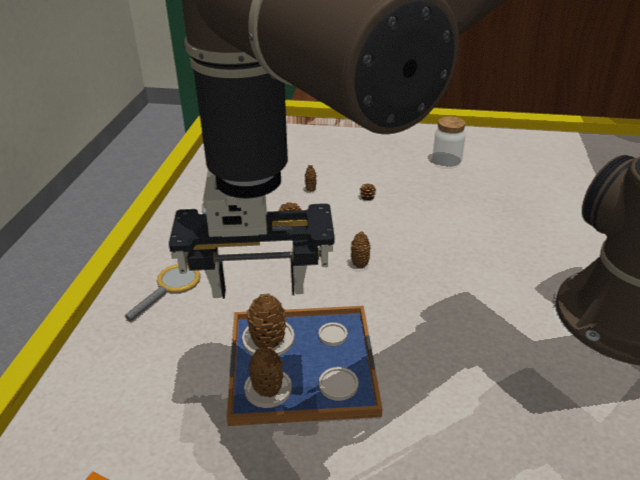

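step_arm(deltas=[[0, 2, 1.2, -4, 0], [0, 5, 2.9, -10, 0], [0, 8, 4.6, -17, 0], [0, 11, 6.4, -24, 0], [0, 14, 8.1, -31, 0], [0, 17, 9.8, -38, 0], [0, 20, 11.6, -45, 0], [0, 23, 13.3, -52, 0], [0, 26, 15, -59, 0], [0, 28.5, 16.5, -66, 0]])

```text
t: 24.62
eef_pos: [0.4678, -0.0608, 0.2107]
ee_rot: [-1.197, 1.568, -2.958]
force: [0.1, -0.1, -0.6]
width: 0.0877
```

```bash
python3 plan.py .465 -.0775 .2 103
```

```text
t 24.62 pos [ 0.4678 -0.0608  0.2107] jaw -100.9 toolx [-0.003 -0.    -1.   ] q [ 0.29  0.05 -0.47 -0.   -1.06  1.09] F [ 0.1 -0.1 -0.6] w 0.0877
cm tool: [1.08 0.05 1.69] roll -23.9 (+-180)  tool y: [ 0.98 -0.19 -0.  ] tool z [-0.19 -0.98  0.  ]
```

step_arm(deltas=[[0, 0, 0.6, -6, 0], [0, 0, 1.2, -12, 0], [0, 0, 1.6, -18, 0], [0, 0, 1.7, -23, 0], [0.3, 0, 1.7, -24, 0], [0.6, 0, 1.7, -24, 0], [1, 0, 1.7, -24, 0], [1, 0, 1.7, -24, 0], [1, 0, 1.7, -24, 0], [1, 0, 1.7, -24, 0]])

```text
t: 25.45
eef_pos: [0.4662, -0.0755, 0.2019]
ee_rot: [-1.434, 1.57, -2.783]
force: [-0.2, -0.3, -0.3]
width: 0.0873
```

```bash
python3 - <<'E'
from wr import *
f=wrist("w6");W=cloud(f)
for n,p in (("cone_third_c",(.4655,-.078)),):
    print([np.round(a,4) for a in fitcone(W,np.array(p),*C[n])])
for c in ("top","side"):
    print(c,[np.round(a,4) for a in fitcone(cloud(grab_frame(c)),np.array(p),*C[n])])
E
python3 plan.py .4648 -.077 .040 103
```

```text
[array([ 0.4638, -0.0789]), np.int64(635), np.float64(0.0735), np.float64(0.0012)]
t 25.55 pos [ 0.4664 -0.0755  0.2022] jaw -77.3 toolx [ 0.  0. -1.] q [ 0.26  0.05 -0.48  0.   -1.04  1.54] F [ 0.8 -0.2 -0.2] w 0.0876
cm tool: [16.22 -0.19  0.12] roll -0.3 (+-180)  tool y: [0.98 0.22 0.  ] tool z [ 0.22 -0.98  0.  ]Traceback (most recent call last):
  File "<stdin>", line 6, in <module>
    return _wrapfunc(a, 'round', decimals=decimals, out=out)
    return _wrapit(obj, method, *args, **kwds)
    result = getattr(arr, method)(*args, **kwds)
TypeError: unsupported operand type(s) for *: 'NoneType' and 'float'
```

View pics/w6.png

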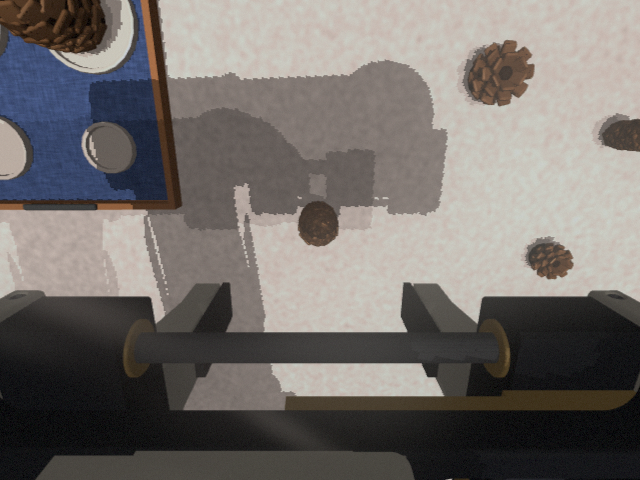

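step_arm(deltas=[[0.8, -0.1, 0.1, 0, 0], [2.5, -0.2, 0.2, 0, 0], [4.5, -0.2, 0.2, 0, 0], [6.5, -0.2, 0.2, 0, 0], [8.7, -0.2, 0.2, 0, 0], [11, -0.2, 0.2, 0, 0], [13, -0.2, 0.2, 0, 0], [14.7, -0.2, 0.2, 0, 0], [15.9, -0.2, 0.2, 0, 0], [16.4, -0.2, 0.2, 0, 0]])

```text
t: 26.38
eef_pos: [0.4634, -0.0783, 0.036]
ee_rot: [-1.617, 1.568, -2.965]
force: [-2.0, 0.5, 0.0]
width: 0.0879
```

step_arm(deltas=[[0, 0, 0, 0, 0.1], [0, 0, 0, 0, 0.2], [0, 0, 0, 0, 0.3], [0, 0, 0, 0, 0.4], [0, 0, 0, 0, 0.5], [0, 0, 0, 0, 0.6], [0, 0, 0, 0, 0.7], [0, 0, 0, 0, 0.8], [0, 0, 0, 0, 0.8], [0, 0, 0, 0, 0.8]], squeeze=8)

```text
t: 27.22
eef_pos: [0.4648, -0.078, 0.0382]
ee_rot: [1.319, 1.571, -0.03]
force: [-0.4, 0.7, 2.7]
width: 0.0379
```

```bash
python3 plan.py .4548 -.192 .047 103
```

```text
t 27.22 pos [ 0.4648 -0.078   0.0382] jaw -77.2 toolx [ 0. -0. -1.] q [ 0.25  0.27 -0.68  0.   -0.61  1.54] F [-0.4  0.7  2.7] w 0.0379
cm tool: [-0.88 -3.5  10.9 ] roll -0.2 (+-180)  tool y: [0.98 0.22 0.  ] tool z [ 0.22 -0.98  0.  ]
```

step_arm(deltas=[[-0.3, 0, 0, 0, 0.8], [-1, 0, 0, 0, 0.8], [-2.2, 0, 0, 0, 0.8], [-4, 0, 0, 0, 0.8], [-6, 0, 0, 0, 0.8], [-8, 0, 0, 0, 0.8], [-10, 0, 0, 0, 0.8], [-12, 0, 0, 0, 0.8], [-13, 0, 0, 0, 0.8], [-13, 0, 0, 0, 0.8]])

```text
t: 28.05
eef_pos: [0.4661, -0.0779, 0.1711]
ee_rot: [1.488, 1.566, 0.14]
force: [0.9, 0.1, -0.4]
width: 0.0375
```

```bash
python3 plan.py .466 .2295 .17 103; python3 held.py cone_third_c side p6
```

```text
t 28.05 pos [ 0.4661 -0.0779  0.1711] jaw -77.2 toolx [ 0.005  0.001 -1.   ] q [ 0.25  0.08 -0.53  0.   -0.95  1.54] F [ 0.9  0.1 -0.4] w 0.0375
cm tool: [  0.13   6.78 -29.98] roll -0.2 (+-180)  tool y: [0.98 0.22 0.  ] tool z [ 0.22 -0.98  0.  ]
side 0.45 70
rms 0.0012 tilt deg x,y [-13.3  20.9] foot-TCP [ 0.0004 -0.002  -0.0326] foot [ 0.4665 -0.0799  0.1385] lowest z 0.1333 top 0.1698
```

View pics/p6_side.png

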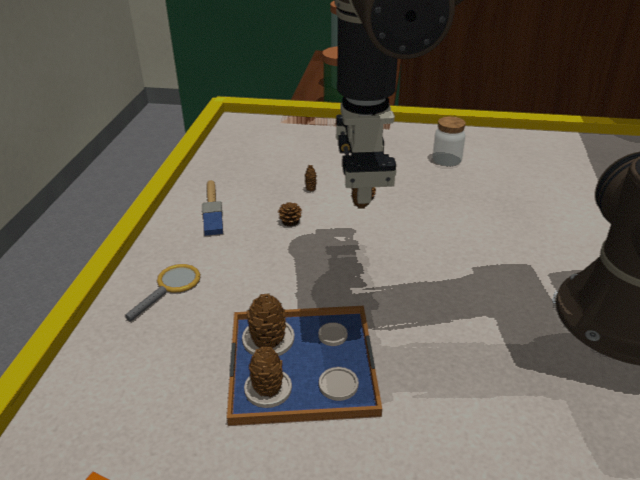

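step_arm(deltas=[[0, 0.3, -1.2, 0, 0.8], [0, 0.8, -3.5, 0, 0.8], [0, 1.4, -6.5, 0, 0.8], [0, 2.2, -10, 0, 0.8], [0, 3, -13.5, 0, 0.8], [0, 3.9, -17, 0, 0.8], [0, 4.7, -20.5, 0, 0.8], [0, 5.4, -24, 0, 0.8], [0, 6.2, -27.3, 0, 0.8], [0, 6.6, -29.2, 0, 0.8]])

```text
t: 28.98
eef_pos: [0.4641, 0.2241, 0.1669]
ee_rot: [-1.011, 1.569, -2.358]
force: [0.7, 0.4, -0.8]
width: 0.0377
```

step_arm(deltas=[[0, 0.1, -0.5, 0, 0.8], [0, 0.2, -0.8, 0, 0.8], [0, 0.2, -0.8, 0, 0.8], [1, 0.2, -0.8, 0, 0.8], [2.5, 0.2, -0.8, 0, 0.8], [4, 0.2, -0.8, 0, 0.8], [5.2, 0.2, -0.8, 0, 0.8], [6, 0.2, -0.8, 0, 0.8], [6, 0.2, -0.8, 0, 0.8], [6, 0.2, -0.8, 0, 0.8]])

```text
t: 29.82
eef_pos: [0.4648, 0.2287, 0.1077]
ee_rot: [-0.854, 1.57, -2.203]
force: [0.2, 0.6, 0.5]
width: 0.038
```

```bash
python3 plan.py .466 .2298 .0485 103; python3 - <<'E'
from wr import *
wrist("w7")
for c in ("top","side"): cv2.imwrite(f"pics/{c}7.png",grab_frame(c)["pixels"][:,:,::-1])
E
```

```text
t 29.82 pos [0.4648 0.2287 0.1077] jaw -77.3 toolx [-0.001 -0.001 -1.   ] q [ 0.84  0.24 -0.51  0.   -0.83  0.96] F [0.2 0.6 0.5] w 0.038
cm tool: [ 5.92  0.15 -0.08] roll -0.3 (+-180)  tool y: [ 0.98  0.22 -0.  ] tool z [ 0.22 -0.98  0.  ]
```

View pics/w7.png

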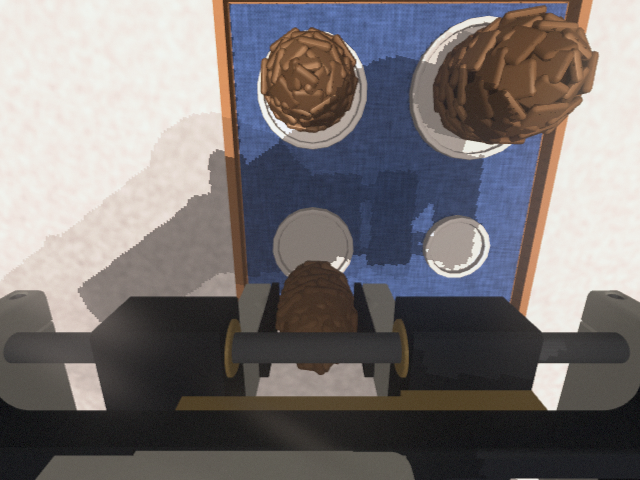

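View pics/side7.png

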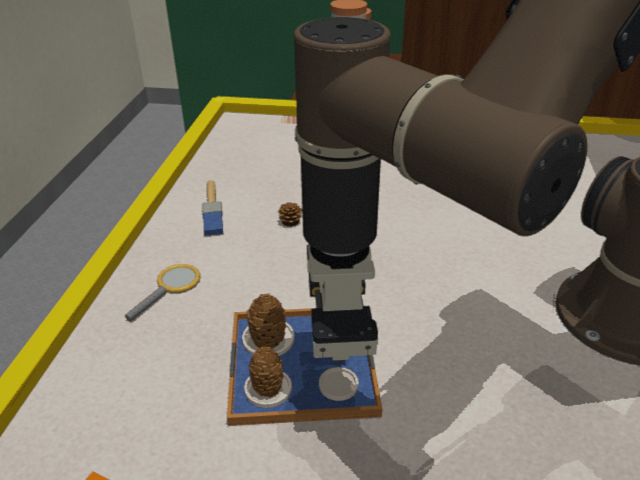

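step_arm(deltas=[[0.4, 0.1, 0, 0, 0.8], [1.2, 0.15, -0.1, 0, 0.8], [2, 0.15, -0.1, 0, 0.8], [2.8, 0.15, -0.1, 0, 0.8], [3.5, 0.15, -0.1, 0, 0.8], [4.2, 0.15, -0.1, 0, 0.8], [4.7, 0.15, -0.1, 0, 0.8], [5.1, 0.15, -0.1, 0, 0.8], [5.2, 0.15, -0.1, 0, 0.8], [5.2, 0.15, -0.1, 0, 0.8]])

```text
t: 30.8
eef_pos: [0.466, 0.2308, 0.0557]
ee_rot: [-0.919, 1.57, -2.267]
force: [0.4, 0.1, -0.8]
width: 0.0376
```

step_arm(deltas=[[0.1, 0, 0, 0, 0.8], [0.2, 0, 0, 0, 0.8], [0.3, 0, 0, 0, 0.8], [0.4, 0, 0, 0, 0.8], [0.5, 0, 0, 0, 0.8], [0.55, 0, 0, 0, 0.8], [0.6, 0, 0, 0, 0.8], [0.65, 0, 0, 0, 0.8], [0.65, 0, 0, 0, 0.8], [0.65, 0, 0, 0, 0.8]])

```text
t: 31.63
eef_pos: [0.4661, 0.2309, 0.0495]
ee_rot: [-1.311, 1.571, -2.659]
force: [-0.3, 0.1, -0.7]
width: 0.0376
```

step_arm(deltas=[[0, 0, 0, 0, 0.8], [0.03, 0, 0, 0, 0.8], [0.05, 0, 0, 0, 0.8], [0.07, 0, 0, 0, 0.8], [0.1, 0, 0, 0, 0.8], [0.1, 0, 0, 0, 0.8], [0.1, 0, 0, 0, 0.8], [0.1, 0, 0, 0, 0.8], [0.1, 0, 0, 0, 0.8], [0.1, 0, 0, 0, 0.8]])

```text
t: 32.47
eef_pos: [0.4661, 0.2309, 0.0486]
ee_rot: [-3.125, 1.571, 1.81]
force: [-0.4, -0.5, -0.8]
width: 0.0376
```

step_arm(deltas=[[0, 0, 0, 0, 0.8], [0.03, 0, 0, 0, 0.8], [0.05, 0, 0, 0, 0.8], [0.07, 0, 0, 0, 0.8], [0.1, 0, 0, 0, 0.8], [0.1, 0, 0, 0, 0.8], [0.1, 0, 0, 0, 0.8], [0.1, 0, 0, 0, 0.8], [0.1, 0, 0, 0, 0.8], [0.1, 0, 0, 0, 0.8]])

```text
t: 33.3
eef_pos: [0.4662, 0.231, 0.0482]
ee_rot: [1.803, 1.57, 0.455]
force: [-2.8, -0.5, 7.8]
width: 0.0379
```

step_arm(deltas=[[0, 0, 0, 0, 0.65], [0, 0, 0, 0, 0.58], [0, 0, 0, 0, 0.55], [0, 0, 0, 0, 0.52], [0, 0, 0, 0, 0.49], [0, 0, 0, 0, 0.45], [0, 0, 0, 0, 0.41], [0, 0, 0, 0, 0.37], [0, 0, 0, 0, 0.34], [0, 0, 0, 0, 0.34]])

```text
t: 34.13
eef_pos: [0.4661, 0.2309, 0.0475]
ee_rot: [-0.803, 1.571, -2.151]
force: [-0.1, 0.0, -0.6]
width: 0.0574
```

step_arm(deltas=[[-0.5, 0, 0, 0, 0.34], [-1.5, 0, 0, 0, 0.34], [-3, 0, 0, 0, 0.34], [-5, 0, 0, 0, 0.34], [-7.5, 0, 0, 0, 0.34], [-10, 0, 0, 0, 0.34], [-12.5, 0, 0, 0, 0.3], [-14.5, 0, 0, 0, 0.1], [-15.5, 0, 0, 0, 0], [-15.5, 0, 0, 0, 0]])

```text
t: 34.97
eef_pos: [0.4671, 0.2317, 0.2059]
ee_rot: [2.081, 1.565, 0.733]
force: [-0.1, -0.4, -0.1]
width: 0.0761
```

```bash
python3 plan.py .6057 -.334 .2 103; python3 - <<'E'
from wr import *
fw=wrist("w8")
for c,f in (("side",grab_frame("side")),("top",grab_frame("top")),("wrist",fw)):
    W=cloud(f)
    if c!="wrist":cv2.imwrite(f"pics/{c}8.png",f["pixels"][:,:,::-1])
    for n,p in (("cone_largest_c",(.59,.155)),("cone_second_c",(.5677,.2545)),("cone_third_c",(.466,.231))):
        print(c,fitcone(W,np.array(p),*C[n],base=.01))
for n in ["largest","second","third","smallest"]:
    for b in masks_of("dish_"+n,"wrist")[:1]:
        c=max(cv2.findContours(b["mask"].astype(np.uint8),0,1)[0],key=cv2.contourArea);e=cv2.fitEllipse(cv2.convexHull(c))
        print(n,round(b["conf"],2),np.round(e[0],1),np.round(e[1],1),ray(fw,*e[0],.015).round(4))
E
```

```text
t 34.97 pos [0.4671 0.2317 0.2059] jaw -77.2 toolx [ 0.004  0.004 -1.   ] q [ 0.84  0.13 -0.38  0.   -1.05  0.96] F [-0.1 -0.4 -0.1] w 0.0761
cm tool: [ 0.44  1.01 58.24] roll -0.2 (+-180)  tool y: [0.98 0.22 0.  ] tool z [ 0.22 -0.98 -0.  ]
side (array([0.58987209, 0.15503873]), np.int64(1078), np.float64(0.10411438069414303), np.float64(0.0018471163889155044))
side (array([0.5676521 , 0.25432922]), np.int64(861), np.float64(0.09416481680305488), np.float64(0.0015016091461909407))
side (array([0.46641261, 0.22992151]), np.int64(547), np.float64(0.08357741141137198), np.float64(0.0012708806397396003))
top (array([0.5909349 , 0.15840511]), np.int64(484), np.float64(0.10566262705034224), np.float64(0.001819652227625056))
top (array([0.56887165, 0.25794164]), np.int64(402), np.float64(0.09571960150227443), np.float64(0.001347959349270323))
top (None, 0, 0, 0)
wrist (array([0.59036848, 0.15356756]), np.int64(2215), np.float64(0.10431737460872392), np.float64(0.0015760133099164495))
wrist (array([0.56793079, 0.25449569]), np.int64(1040), np.float64(0.09472522198711741), np.float64(0.0019701800084860064))
wrist (array([0.46511647, 0.22952641]), np.int64(654), np.float64(0.08390172566590842), np.float64(0.0011634440568366396))
largest 0.58 [432.3 105.1] [ 90.  101.3] [0.5917 0.1518]
second 0.75 [317.1 105.8] [76.6 82. ] [0.5682 0.2532]
third 0.65 [317.1 217.4] [57.8 58.5] [0.4669 0.2302]
smallest 0.62 [420.9 217.9] [45.  48.6] [0.4893 0.1292]
```

View pics/w8.png

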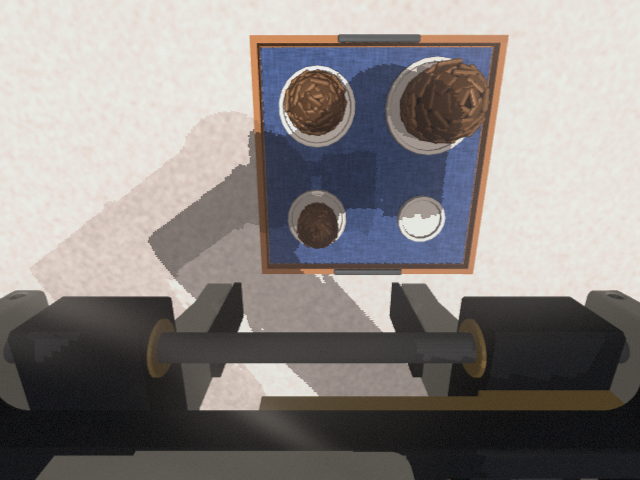

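View pics/side8.png

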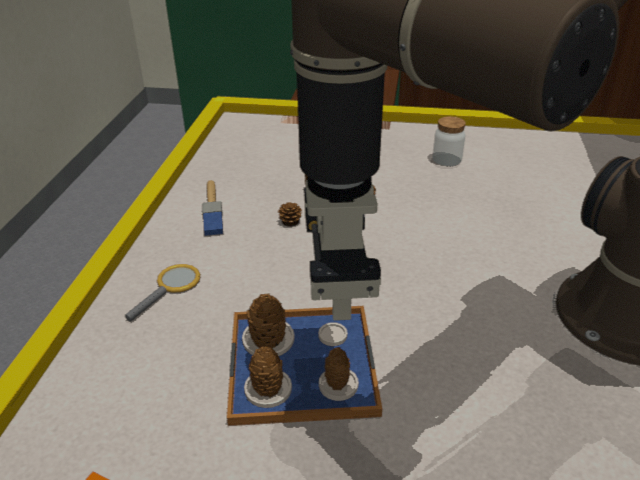

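step_arm(deltas=[[0, 0, 2, 0, 0], [0, 0.1, 5.5, 0, 0], [0, 0.2, 9, 0, 0], [0, 0.2, 12.5, 0, 0], [0, 0.3, 16, 0, 0], [0, 0.3, 19.5, 0, 0], [0, 0.4, 23, 0, 0], [0, 0.5, 26.5, 0, 0], [0, 0.5, 30, 0, 0], [0, 0.6, 33.5, 0, 0]])

```text
t: 36.15
eef_pos: [0.5457, -0.0963, 0.2019]
ee_rot: [-1.644, 1.57, -2.992]
force: [1.0, 0.8, 0.4]
width: 0.0875
```

step_arm(deltas=[[0, 0.1, 3.5, 0, 0], [0, 0.1, 7, 0, 0], [0, 0.2, 10.5, 0, 0], [0, 0.2, 14, 0, 0], [0, 0.3, 17.5, 0, 0], [0, 0.3, 20.5, 0, 0], [0, 0.4, 23, 0, 0], [0, 0.4, 24.3, 0, 0], [0, 0.4, 24.7, 0, 0], [0, 0.4, 24.7, 0, 0]])

```text
t: 36.98
eef_pos: [0.6039, -0.3351, 0.2013]
ee_rot: [-2.085, 1.569, 2.849]
force: [-0.4, -0.4, -0.2]
width: 0.0875
```

```bash
python3 - <<'E'
from wr import *
f=wrist("w9");W=cloud(f)
n="cone_smallest_c";p=(.6057,-.334)
print(fitcone(W,np.array(p),*C[n]))
E
python3 plan.py .6057 -.334 .033 103
```

```text
(array([ 0.60321863, -0.33533733]), np.int64(380), np.float64(0.06380990161455669), np.float64(0.0010886173308076769))
t 37.03 pos [ 0.604  -0.3342  0.2017] jaw -77.3 toolx [-0.001  0.001 -1.   ] q [-0.22  0.41 -0.01 -0.   -1.16  2.02] F [0.2 0.1 0.5] w 0.0876
cm tool: [16.87  0.19  0.03] roll -0.3 (+-180)  tool y: [ 0.98  0.22 -0.  ] tool z [ 0.22 -0.98 -0.  ]
```

View pics/w9.png

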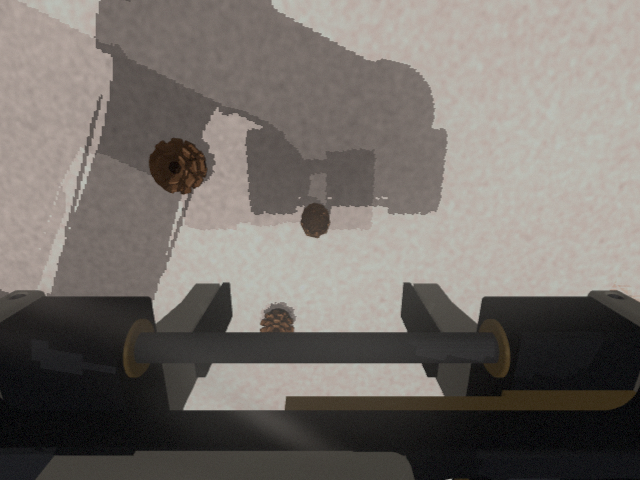

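step_arm(deltas=[[0.8, 0.05, 0, 0, 0], [2.5, 0.05, 0, 0, 0], [4.5, 0.05, 0, 0, 0], [6.7, 0.05, 0, 0, 0], [9, 0.05, 0, 0, 0], [11.3, 0.05, 0, 0, 0], [13.4, 0.05, 0, 0, 0], [15.2, 0.05, 0, 0, 0], [16.4, 0.05, 0, 0, 0], [16.8, 0.05, 0, 0, 0]])

```text
t: 37.87
eef_pos: [0.6036, -0.3328, 0.0323]
ee_rot: [-2.153, 1.568, 2.783]
force: [-0.2, 0.1, 0.4]
width: 0.0877
```

step_arm(deltas=[[0, 0, 0, 0, 0.1], [0, 0, 0, 0, 0.2], [0, 0, 0, 0, 0.3], [0, 0, 0, 0, 0.4], [0, 0, 0, 0, 0.5], [0, 0, 0, 0, 0.6], [0, 0, 0, 0, 0.7], [0, 0, 0, 0, 0.8], [0, 0, 0, 0, 0.9], [0, 0, 0, 0, 0.9]], squeeze=7)

```text
t: 38.7
eef_pos: [0.6048, -0.3344, 0.0346]
ee_rot: [-1.76, 1.571, -3.109]
force: [0.1, 0.6, -0.3]
width: 0.0276
```

step_arm(deltas=[[0, 0, 0, 0, 0.9], [0, 0, 0, 0, 0.9], [0, 0, 0, 0, 0.9], [0, 0, 0, 0, 0.9], [0, 0, 0, 0, 0.9], [-0.3, 0, 0, 0, 0.9], [-0.8, 0, 0, 0, 0.9], [-1.5, 0, 0, 0, 0.9], [-2, 0, 0, 0, 0.9], [-2, 0, 0, 0, 0.9]])

```text
t: 39.53
eef_pos: [0.6058, -0.3347, 0.0565]
ee_rot: [1.006, 1.568, -0.342]
force: [-0.1, -0.1, 0.4]
width: 0.0275
```

```bash
python3 plan.py .489 .1288 .17 103;  python3 - <<'E'
from wr import *
f=wrist("w10")
E
```

```text
t 39.53 pos [ 0.6058 -0.3347  0.0565] jaw -77.2 toolx [ 0.003 -0.001 -1.   ] q [-0.22  0.54 -0.16  0.   -0.87  2.02] F [-0.1 -0.1  0.4] w 0.0275
cm tool: [-11.42  -1.12 -47.77] roll -0.2 (+-180)  tool y: [0.98 0.22 0.  ] tool z [ 0.22 -0.98  0.  ]
```

View pics/w10.png

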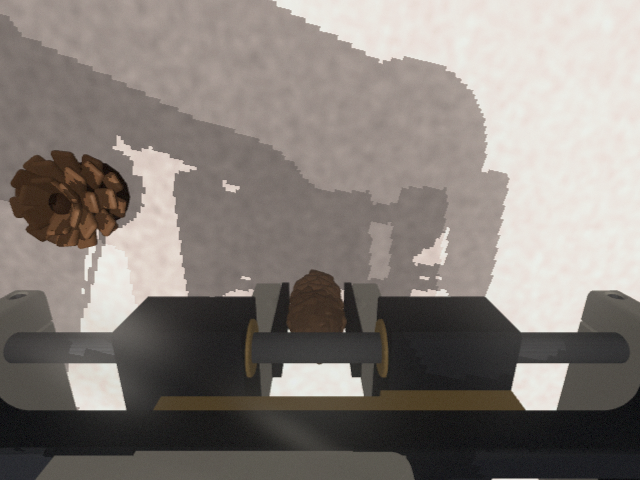

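step_arm(deltas=[[-2, 0, 0, 0, 0.9], [-4.5, 0, 0, 0, 0.9], [-7, 0, -0.5, 0, 0.9], [-9, 0, -2, 0, 0.9], [-10.5, -0.1, -4.5, 0, 0.9], [-11.4, -0.2, -7.5, 0, 0.9], [-11.4, -0.3, -11, 0, 0.9], [-11.4, -0.4, -14.5, 0, 0.9], [-11.4, -0.5, -18, 0, 0.9], [-11.4, -0.5, -21.5, 0, 0.9]])

```text
t: 40.42
eef_pos: [0.5515, -0.1245, 0.1686]
ee_rot: [2.104, 1.571, 0.755]
force: [0.9, 0.5, 0.0]
width: 0.0277
```

step_arm(deltas=[[0, 0, -3.5, 0, 0.9], [0, -0.1, -7, 0, 0.9], [0, -0.2, -10.5, 0, 0.9], [0, -0.3, -14, 0, 0.9], [0, -0.4, -17.5, 0, 0.9], [0, -0.5, -20.5, 0, 0.9], [0, -0.6, -23, 0, 0.9], [0, -0.6, -25, 0, 0.9], [0, -0.6, -26.2, 0, 0.9], [0, -0.6, -26.3, 0, 0.9]])

```text
t: 41.25
eef_pos: [0.4883, 0.1311, 0.1687]
ee_rot: [2.158, 1.57, 0.812]
force: [0.4, 0.2, -0.3]
width: 0.0276
```

```bash
python3 plan.py .489 .1288 .0445 103;  python3 - <<'E'
from wr import *
f=wrist("w11");W=cloud(f);z=np.nan
for n in ["smallest"]:
    for b in masks_of("dish_"+n,"wrist")[:2]:
        c=max(cv2.findContours(b["mask"].astype(np.uint8),0,1)[0],key=cv2.contourArea);e=cv2.fitEllipse(cv2.convexHull(c))
        print(n,round(b["conf"],2),np.round(e[0],1),np.round(e[1],1),ray(f,*e[0],.015).round(4))
cv2.imwrite("pics/side11.png",grab_frame("side")["pixels"][:,:,::-1])
E
```

```text
t 41.25 pos [0.4883 0.1311 0.1687] jaw -77.1 toolx [ 0.  0. -1.] q [ 0.65  0.14 -0.46 -0.   -0.96  1.14] F [ 0.4  0.2 -0.3] w 0.0276
cm tool: [1.242e+01 1.000e-02 2.400e-01] roll -0.1 (+-180)  tool y: [0.97 0.22 0.  ] tool z [ 0.22 -0.97 -0.  ]
smallest 0.71 [318.8 225.7] [51.6 52.2] [0.4896 0.128 ]
```

View pics/w11.png

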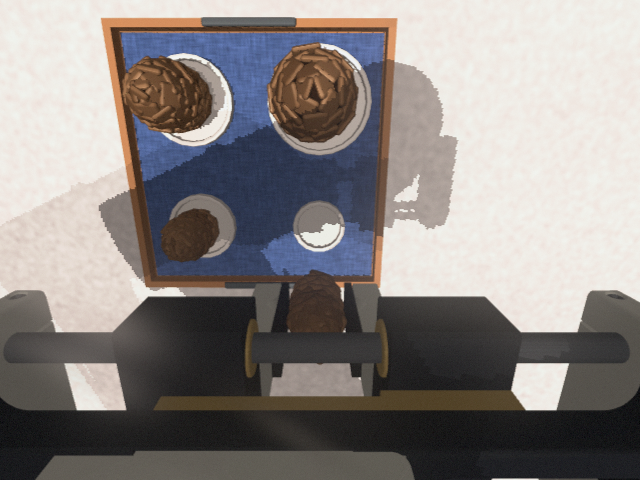

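View pics/side11.png

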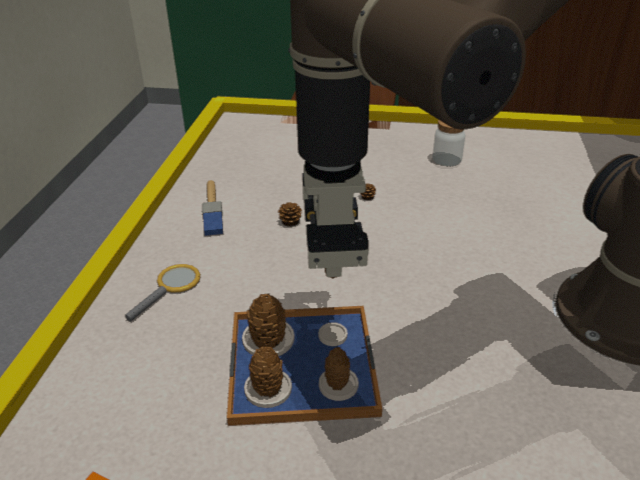

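step_arm(deltas=[[0.7, 0, 0.1, 0, 0.9], [2, 0, 0.2, 0, 0.9], [3.5, 0, 0.2, 0, 0.9], [5, 0, 0.2, 0, 0.9], [6.5, 0, 0.2, 0, 0.9], [8, 0, 0.2, 0, 0.9], [9.3, 0, 0.2, 0, 0.9], [10.3, 0, 0.2, 0, 0.9], [10.8, 0, 0.2, 0, 0.9], [10.8, 0, 0.2, 0, 0.9]])

```text
t: 42.23
eef_pos: [0.4885, 0.1264, 0.0593]
ee_rot: [-1.2, 1.568, -2.549]
force: [-0.6, 0.1, -1.0]
width: 0.0277
```

```bash
python3 plan.py .489 .1288 .0445 103; python3 - <<'E'
from station import *
import cv2
for c in("side","wrist"): cv2.imwrite(f"pics/{c}12.png",grab_frame(c)["pixels"][:,:,::-1])
E
```

```text
t 42.23 pos [0.4885 0.1264 0.0593] jaw -77.3 toolx [-0.002 -0.001 -1.   ] q [ 0.64  0.29 -0.59 -0.   -0.7   1.15] F [-0.6  0.1 -1. ] w 0.0277
cm tool: [ 1.48  0.11 -0.22] roll -0.3 (+-180)  tool y: [ 0.98  0.22 -0.  ] tool z [ 0.22 -0.98  0.  ]
```

View pics/side12.png

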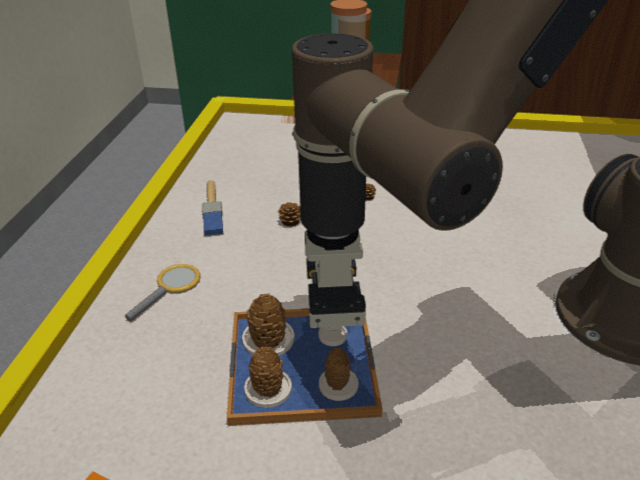

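View pics/wrist12.png

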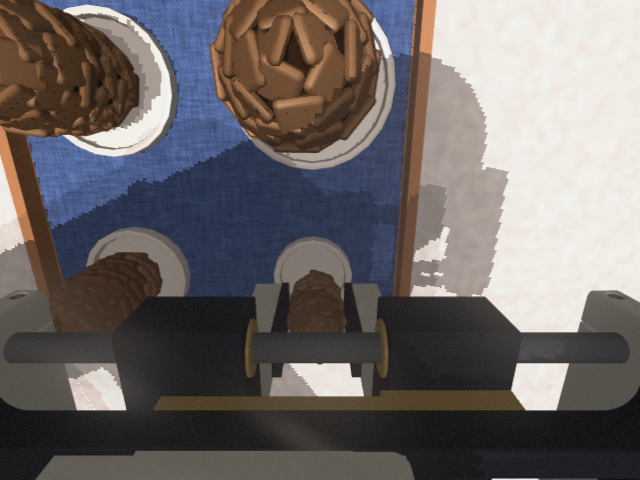

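step_arm(deltas=[[0, 0.05, -0.1, 0, 0.9], [0, 0.1, -0.2, 0, 0.9], [0, 0.1, -0.25, 0, 0.9], [0.2, 0.1, -0.25, 0, 0.9], [0.4, 0.1, -0.25, 0, 0.9], [0.6, 0.1, -0.25, 0, 0.9], [0.8, 0.1, -0.25, 0, 0.9], [0.9, 0.1, -0.25, 0, 0.9], [1, 0.1, -0.25, 0, 0.9], [1, 0.1, -0.25, 0, 0.9]])

```text
t: 43.17
eef_pos: [0.4893, 0.13, 0.0503]
ee_rot: [-1.141, 1.57, -2.489]
force: [-0.5, -0.1, 0.6]
width: 0.0278
```

```bash
python3 plan.py .489 .1288 .0445 103
```

```text
t 43.17 pos [0.4893 0.13   0.0503] jaw -77.2 toolx [-0. -0. -1.] q [ 0.65  0.3  -0.59  0.   -0.68  1.15] F [-0.5 -0.1  0.6] w 0.0278
cm tool: [ 0.58 -0.05  0.11] roll -0.2 (+-180)  tool y: [ 0.98  0.22 -0.  ] tool z [ 0.22 -0.98  0.  ]
```

step_arm(deltas=[[0.05, 0, 0.05, 0, 0.9], [0.1, 0, 0.05, 0, 0.9], [0.15, 0, 0.05, 0, 0.9], [0.2, 0, 0.05, 0, 0.9], [0.25, 0, 0.05, 0, 0.9], [0.3, 0, 0.05, 0, 0.9], [0.35, 0, 0.05, 0, 0.9], [0.4, 0, 0.05, 0, 0.9], [0.4, 0, 0.05, 0, 0.9], [0.4, 0, 0.05, 0, 0.9]])

```text
t: 44.0
eef_pos: [0.4895, 0.1296, 0.0465]
ee_rot: [-1.184, 1.571, -2.532]
force: [0.3, 0.7, -0.8]
width: 0.0275
```

step_arm(deltas=[[0, 0, 0, 0, 0.9], [0.03, 0, 0, 0, 0.9], [0.05, 0, 0, 0, 0.9], [0.08, 0, 0, 0, 0.9], [0.1, 0, 0, 0, 0.9], [0.12, 0, 0, 0, 0.9], [0.15, 0, 0, 0, 0.9], [0.15, 0, 0, 0, 0.9], [0.15, 0, 0, 0, 0.9], [0.15, 0, 0, 0, 0.9]])

```text
t: 44.83
eef_pos: [0.4895, 0.1296, 0.045]
ee_rot: [-1.51, 1.571, -2.858]
force: [-0.9, -1.0, -0.3]
width: 0.0279
```

step_arm(deltas=[[0, 0, 0, 0, 0.9], [0.03, 0, 0, 0, 0.9], [0.05, 0, 0, 0, 0.9], [0.07, 0, 0, 0, 0.9], [0.1, 0, 0, 0, 0.9], [0.1, 0, 0, 0, 0.9], [0.1, 0, 0, 0, 0.9], [0.1, 0, 0, 0, 0.9], [0.1, 0, 0, 0, 0.9], [0.1, 0, 0, 0, 0.9]])

```text
t: 45.67
eef_pos: [0.4896, 0.1296, 0.0444]
ee_rot: [1.674, 1.57, 0.325]
force: [-2.1, -0.1, 6.1]
width: 0.0279
```

step_arm(deltas=[[0, 0, 0, 0, 0.78], [0, 0, 0, 0, 0.7], [0, 0, 0, 0, 0.67], [0, 0, 0, 0, 0.64], [0, 0, 0, 0, 0.6], [0, 0, 0, 0, 0.56], [0, 0, 0, 0, 0.52], [0, 0, 0, 0, 0.48], [0, 0, 0, 0, 0.45], [0, 0, 0, 0, 0.45]])

```text
t: 46.5
eef_pos: [0.4895, 0.1296, 0.044]
ee_rot: [-1.656, 1.571, -3.005]
force: [-0.4, -0.6, -0.8]
width: 0.0477
```

step_arm(deltas=[[-0.5, 0, 0, 0, 0.45], [-1.5, 0, 0, 0, 0.45], [-3, 0, 0, 0, 0.45], [-5, 0, 0, 0, 0.45], [-7.5, 0, 0, 0, 0.45], [-10, 0, 0, 0, 0.45], [-12.5, 0, 0, 0, 0.4], [-15, 0, 0, 0, 0.3], [-17, 0, 0, 0, 0.2], [-17, 0, 0, 0, 0.1]])

```text
t: 47.33
eef_pos: [0.4915, 0.1305, 0.2197]
ee_rot: [1.819, 1.563, 0.472]
force: [1.6, 0.5, -0.5]
width: 0.067
```

step_arm(deltas=[[0, 0, 2, 0, 0], [0, 0, 5, 0, 0], [0, 0, 8, 0, 0], [0, 0, 11, 0, 0], [0, 0, 14, 0, 0], [0, 0, 17, 0, 0], [0, 0, 20, 0, 0], [0, 0, 22, 0, 0], [0, 0, 23, 0, 0], [0, 0, 23, 0, 0]])

```text
t: 48.17
eef_pos: [0.5403, -0.0964, 0.2143]
ee_rot: [-0.342, 1.571, -1.692]
force: [-0.4, 0.8, 0.3]
width: 0.0875
```

```bash
python3 - <<'E'
from wr import *
s=get_state();print(s["t"],np.round(s["eef_pos"],3))
for c in("side","top"):
    f=grab_frame(c);W=cloud(f)
    cv2.imwrite(f"pics/{c}13.png",f["pixels"][:,:,::-1])
    for n,p in (("cone_largest_c",(.59,.155)),("cone_second_c",(.5677,.2545)),("cone_third_c",(.466,.231)),("cone_smallest_c",(.4895,.13))):
        x=fitcone(W,np.array(p),*C[n],base=.01,win=.04);print(c,n,x)
E
```

```text
48.1667 [ 0.54  -0.096  0.214]
side cone_largest_c (array([0.58974764, 0.15507701]), np.int64(1083), np.float64(0.1046817130944453), np.float64(0.001877388977369367))
side cone_second_c (array([0.56763668, 0.25421615]), np.int64(860), np.float64(0.09422837834615039), np.float64(0.0014578744156021944))
side cone_third_c (array([0.46647932, 0.22999667]), np.int64(548), np.float64(0.08560231330849777), np.float64(0.0012672340929298063))
side cone_smallest_c (array([0.48951733, 0.12867854]), np.int64(294), np.float64(0.07385482256644327), np.float64(0.0014587817902048188))
top cone_largest_c (None, 0, 0, 0)
top cone_second_c (None, 0, 0, 0)
top cone_third_c (None, 0, 0, 0)
top cone_smallest_c (None, 0, 0, 0)
```

View pics/side13.png

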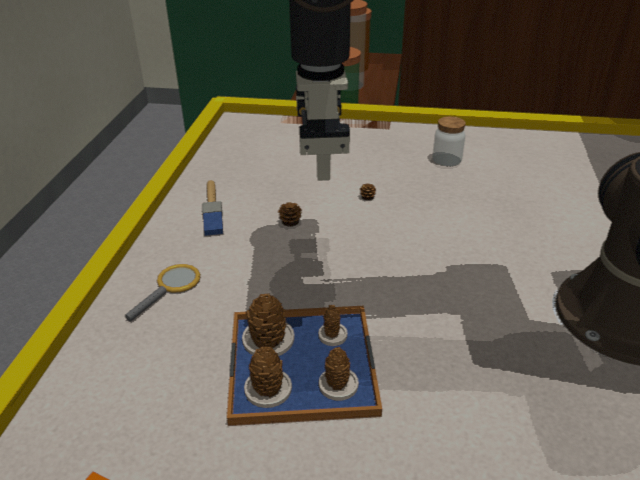

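View pics/top13.png

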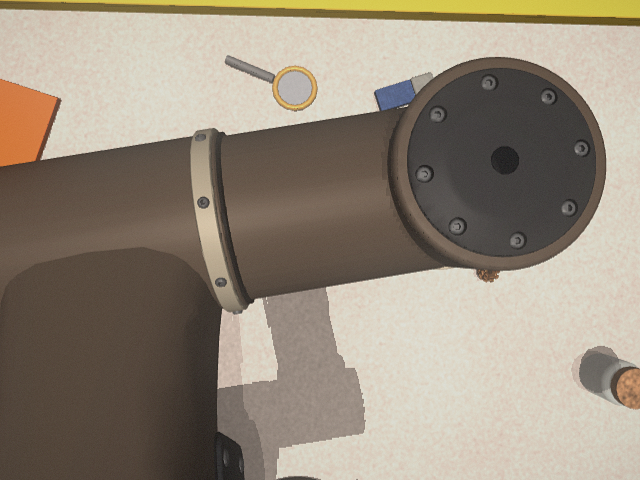

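The side view shows all four cones upright in their matching dishes: largest (267,320), second (266,372), third (338,370) and smallest (332,322). The two open cones are still at (290,213) and (368,191). The top view is blocked by the arm, and the gripper is clear of everything.

```bash
python3 -c "
from station import *
print(job_done())"
```

```text
the job is handed in; nothing more can be done
None
```

I placed the four closed cones in the tray, largest to smallest, and handed the job in at about 48 s of the 115 s allowed. Each cone was lowered until the wrist felt light contact of about 5–8 N, then released.

**Final check (side camera):** All four cones stand upright in their matching dishes. Their tops measured 92–94 mm minus nothing unexpected: each is about 2–4 mm above its nominal height on the dish floor, much like the offset measured on the deck. The two open cones still show where they were in the side view, and the gripper was well clear of everything.

**Checks that failed or disagreed:**
- **Top camera:** the arm blocked its view of the tray, so it gave no confirmation of the final scene.
- **Largest cone:** the three cameras put it between 2 and 6 mm off the centre of its dish. That is within the 12.5 mm of clearance around it.
- **Third cone in the gripper:** one fit of it gave a meaningless tilt because the fingers hid it. I ignored that reading and checked the cone again after placing it.

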